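# Load a circuit board into its carrier and clamp the carrier in the tilted inspection stand

## Task

Lay the green board with the finned heatsink in the pocket of the dark carrier, its terminal block in the gap of the pocket's end wall, and then take the carrier by its orange grip and set it, board and all, on the sloping bed of the inspection stand, down on the ledge and between the fence and the cam. Then turn the red knob clockwise until its slip clutch gives, so that the cam holds the carrier against the fence. Set the parts down gently, without dropping them, and leave the other things on the bench where they are.

Things in the scene. Friction and masses are not known exactly. Their poses are not given: they have to be found in the camera images.
- board: Loose green circuit board, 112 x 84 x 3 mm, about 0.12 kg. Origin: centre of its underside; x along its length, y across, z up on the component side. A finned aluminium heatsink 40 (x) x 30 (y) mm, top 40 mm above the underside, stands at x = +18 mm; pinch it along y. Beside it only flat chips; a choke 14 mm square, 11 mm high, at x = -24 mm. See terminal_block.
- heatsink (a point): Grip point on the heatsink, on its upright centre line, 30 mm above the board's underside and 10 mm below its top. Axes as the board's.
- terminal_block (a point): Centre of the board's light green terminal block: 18 mm (x) x 40 mm (y) x 14 mm, top 17 mm above the board's underside, at the +x edge, which it overhangs by 6 mm.
- carrier: Loose dark grey carrier pallet, 150 (x) x 112 (y) x 10 mm, about 0.17 kg. Origin: centre of its underside, z up. Its pocket for the board is 115 x 87 mm, 5 mm deep: 1.5 mm of play all round. The pocket's +x end wall (8 mm thick) has a 48 mm wide gap in its middle for the terminal block, so the board fits only with its x along the carrier's x. At the -x end stands an orange grip.
- carrier_pocket (a point): Centre of the pocket's floor, 9.5 mm towards +x and 5 mm up from the carrier's origin: the board's origin belongs here, board axes along the carrier's axes.
- carrier_handle (a point): Grip point on the carrier's orange upright grip, 40 mm above the carrier's underside, at x = -64, y = 0. The grip is a plate 14 mm thick along the carrier's x (pinch it so), 60 mm long along y, from 10 to 58 mm above the underside. The loaded weight hangs about 70 mm off on the +x side: grip firmly.
- bed: Fixed aluminium bed of the inspection stand, sloping 30 degrees. Origin on its surface, 90 mm above the bench, where the carrier's origin must finally lie, axes along the bed's. x: up the slope, away from the robot; z: the bed's normal, leaning towards the robot. Surface x -90 to +88, y -84 to +112 mm. Slippery (friction about 0.25): a carrier let go on it slides down to the ledge by itself.
- ledge (a point): Middle of the ledge across the bed's low end, 9 mm high; its face, where the carrier's -x end rests, is at bed x = -75 mm, from y = -56 to +56. This point is on the face at bed level; axes as the bed's.
- fence (a point): Middle of the fence on the bed's right (-y) side, 8 mm high; its face, where the carrier's side rests, is at bed y = -56 mm, from x = -62 to +62. This point is on the face at bed level. With the cam turned back the carrier has 4.4 to 5 mm of play between fence and cam: lower it square to the bed, some 2 mm off the fence and 2 to 4 mm up from the ledge.
- cam (a joint): Angle (rad) of the steel eccentric cam left of the carrier: disc radius 24 mm, 1 to 10 mm above the bed, turning about the knob's axis at bed x = -25, y = +78.4 mm. 0 to 0.2 (turned back) at the start; grows clockwise seen from above the bed. Stops at about 1.0 when it has pushed the carrier tight against the fence; with no carrier it runs on to 1.9.
- knob (a joint): Slip (rad) of the red knob past the cam in the friction clutch between them, clockwise positive, 0 at the start. The knob takes the cam along until the torque reaches 0.15 N m (the cam alone needs 0.02), then slips round smoothly while the cam stands still. Over 0.2 the clutch has given: in all the knob turns some 1.0 to 1.4 rad clockwise.
- knob_grip (a point): Grip point of the red wing knob, on its axis, 42 mm above the bed's surface. Wing: a bar 44 mm long along this point's x, 14 mm thick along its y (pinch it so), from 20 to 52 mm above the bed; below it a black skirt of radius 14 mm. z: the knob's axis, square to the bed. White line on the +x half. Starts with x up the slope, turned 0 to 0.2 rad clockwise from it.
- logic_board: Bystander: smaller dark blue board, 88 x 66 mm, up to 13 mm high, no heatsink. Origin: centre of the underside.
- screwdriver: Bystander: screwdriver with yellow handle, 170 mm long, 26 mm thick, lying down. Origin under its middle.
- tweezers: Bystander: steel tweezers, 140 mm long, 8 mm high. Origin under the middle.
- solder_spool: Bystander: spool of solder, 60 mm across, 42 mm high. Origin: centre of the underside.
- cleaner: Bystander: clear cleaner bottle with white cap, 60 mm across, 130 mm high. Origin: centre of the underside.
- cutters: Bystander: side cutters with green handles, about 105 mm long, 12 mm high, lying flat. Origin under the pivot.
- flux_jar: Bystander: amber jar with black lid, 48 mm across, 45 mm high. Origin: centre of the underside.
Mind the look-alikes: they are no part of the job. What is shaped like the carrier but pink is not meant.

How it is judged:
By the outcome, as a careful person would: the job done as asked, in the order asked, and still so for the second after the job is handed in, with the robot touching nothing.
It also fails if it takes over 66 s, if anything falls off the work surface, if the arm or the gripper's body presses on something with over 40 N, if the wrist force passes 120 N, or if a joint passes its speed limit or range.

## Robot

A 6-joint arm with a two-finger parallel gripper is mounted at the origin on the work surface. World frame = base frame: x ahead of the robot, y to its left, z up, the work surface at z = 0. Lengths are in m, angles in rad, forces in N, time in s.
With the tool pointing down it reaches from about 0.35 to 0.85 m from the base axis. Payload 8.1 kg.
Tool frame: the origin (TCP) lies midway between the tips of the shut fingers; the grasp point (between the pads) lies 19 mm behind it (manip.grip_point_offset is the distance from the TCP to the grasp point, in m); z points along the fingers, y is the direction in which the jaws open and shut (so a half turn about z gives the same grasp; the last joint's range is limited). The gripper opens to 85 mm and grips with 20 to 120 N. Pads are 22 mm wide; open, the fingers measure 114 mm over their backs; the gripper's body (76 mm by 85 mm) begins 54 mm behind the grasp point. The pads swing forward as they close: fully open they stand 13 mm farther back than shut.
Start: joints at [-1.26, 0.13, 1.488, -0, 1.523, -0.085], TCP at [0.231, -0.554, 0.231] pointing down, gripper open.
Joint ranges: [-2.96, 2.96], [-0.89, 2.26], [0.02, 2.5], [-1.34, 4.48], [0, 2.73], [-2.66, 2.66]. Speed limits (rad/s): [2.39, 2.39, 2.79, 3.14, 3.14, 3.14].

## Interface

Orientations are given as a 3x3 rotation matrix whose columns are the frame's x, y, z axes.
In Python, from workcell import manip gives the robot as it stands.
- The arm moves only by the tool arm_command, never from a script. Its argument "moves" is a list of rows, each a list of 3 entries, a list of its own where there are three numbers: the shift along the tool's x, y, z in mm, then the turn, a rotation vector about the tool's x, y, z in rad, then the finger opening in mm, from 0 to 85.4. In form: [[[tx, ty, tz], [ax, ay, az], gripper], ...]. A call has exactly 5 rows; each row shifts and turns the commanded pose from where the row before left it, along the tool's axes as they then stand; what a row does not reach is not made up. A row lasts 1/8 s, in which the tool goes at most 62.5 mm and 10.7 degrees, less where a joint would pass 70% of its speed; a pose out of reach is approached as far as the arm can. A call is refused whole if a number of a shift passes 62.5 or a number of a turn 0.188, either way. A call with a gripper value outside its range is refused whole. The fingers move at their own pace and stop on an object; "squeeze" is the grip in N (left out, the last holds). Time passes only in rows, so rows that do not move let the fingers close, or fill a call up. It gives the time, the measured TCP pose, the force and the opening at its end, in the units of the state.
- manip.get_obs(): the state, without advancing time (a new reading comes with each control period).
- manip.snapshot(name): name is "scene" or "top"; returns the picture (480x640x3 uint8, red, green, blue); there is no depth.
- manip.calibration(name): a dict with "vfov" (degrees; the focal length in pixels is half the picture's height over the tangent of half this angle, whatever the lens; pixels are square), "cx", "cy" (the principal point, pixels), "pose" (4x4, takes a point from camera to world coordinates). Camera axes: x right, y down, z forward; pixel columns grow to the right and rows downward; lengths in m; the calibration is good to about 2 mm. A picture is of the moment at which its call begins. calibration takes no time and is no camera call.
- manip.sign_off(): hands the job in, once; it reports no verdict.
The state is a dict: "time_s": time; "q": joint angles; "joint_vel": joint speeds; "joint_torque": joint torques, N m; "tool_pos": TCP position; "tool_rot": TCP orientation; "contact_force": force on the tool from outside, world axes, zero at the start; "torque": the same for the moment, N m; "grip_width": opening from 0.0 (shut) to 1.0 (fully open).
Only numpy, scipy, OpenCV 4.12 (cv2) and the standard library are available. Lean on these libraries where they do the work, as an engineer would, in place of code of your own. Each camera call takes 0.05 s, during which the arm holds its last target.

## Working session

There is one attempt and no reset: what is moved stays moved. The work goes in short steps, Python scripts to look and compute and a tool call to move; the robot and the scene stay as the last step left them, time stands still between calls to the robot, and variables do not carry over. Pictures are saved under pics/ and viewed, and the job is handed in when it is done.

Besides the shell and the picture viewer there is one more tool, called after "Call:" by a JSON object that holds its "op" and its "data", one argument or row to a line. arm_command: Moves the arm, as the interface text tells. Its arguments: {"type":"object","properties":{"moves":{"type":"array"},"squeeze":{"type":"number"}},"required":["moves"]}

```bash
ls; mkdir -p pics; python3 - <<'E'
from workcell import manip
import cv2
for n in("scene","top"):
    im=manip.snapshot(n); cv2.imwrite(f"pics/{n}0.png",im[:,:,::-1]); c=manip.calibration(n); print(n,c)
o=manip.get_obs(); print(o, manip.grip_point_offset)
E
```

```text
pics
scene {'vfov': 44.05888249928982, 'cx': 316.9673023047257, 'cy': 248.7603100944511, 'pose': array([[-0.3402335 ,  0.69497793, -0.63344048,  1.28356787],
       [ 0.94020781,  0.26275745, -0.21672055,  0.34078216],
       [ 0.0158252 , -0.66930128, -0.74282256,  1.05487677],
       [ 0.        ,  0.        ,  0.        ,  1.        ]])}
top {'vfov': 45.90183284946863, 'cx': 324.9286499208252, 'cy': 242.8647211275009, 'pose': array([[ 0.01346623, -0.98662604,  0.16244299,  0.19843182],
       [-0.99985328, -0.01156652,  0.01263468,  0.05968292],
       [-0.0105868 , -0.1625893 , -0.98663704,  1.65078432],
       [ 0.        ,  0.        ,  0.        ,  1.        ]])}
{'time_s': 0.1, 'q': array([-1.26042332e+00,  1.31080438e-01,  1.48914068e+00,  8.78741984e-06,
        1.52302215e+00, -8.53656353e-02]), 'joint_vel': array([ 0.00068262, -0.00182705, -0.00147992, -0.00054036,  0.00056768,
        0.00117842]), 'joint_torque': array([ 6.85845844e-04, -5.70949101e+01, -5.01943016e+01, -2.90573544e-04,
        8.08326731e-03, -6.68429971e-05]), 'tool_pos': array([ 0.23118714, -0.55314372,  0.23036876]), 'tool_rot': array([[ 9.22712279e-01,  3.85489045e-01, -4.95759842e-04],
       [ 3.85489335e-01, -9.22710948e-01,  1.57442010e-03],
       [ 1.49478667e-04, -1.64384689e-03, -9.99998638e-01]]), 'contact_force': array([-0.56262683, -0.03194654, -0.49257608]), 'torque': array([-0.02734915,  0.07421564, -0.03644213]), 'grip_width': 0.998189021718797} 0.0187
```

View pics/scene0.png

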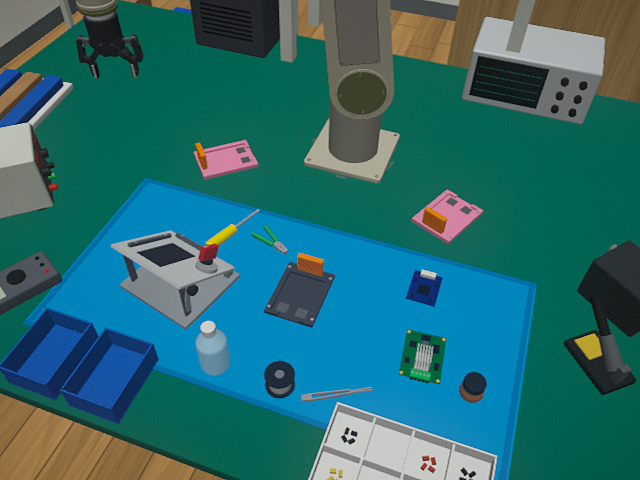

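View pics/top0.png

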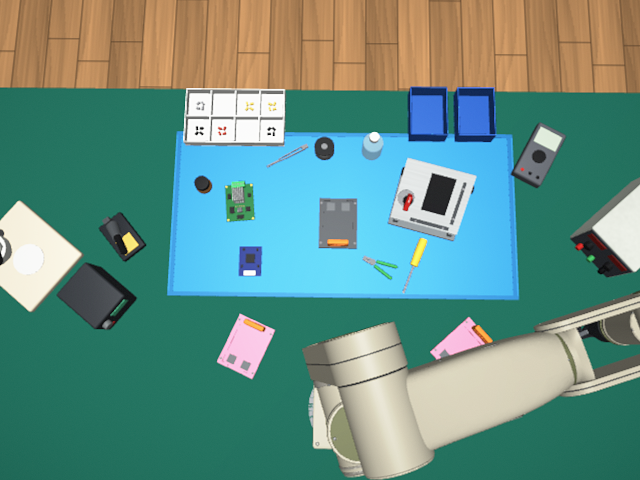

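```bash
cat > h.py <<'E'
import numpy as np,cv2
from workcell import manip
def cal(n):
    c=manip.calibration(n); f=240/np.tan(np.radians(c["vfov"]/2)); return f,c["cx"],c["cy"],np.array(c["pose"])
def proj(n,P):
    f,cx,cy,T=cal(n); P=np.atleast_2d(P); p=(P-T[:3,3])@T[:3,:3]
    return np.c_[cx+f*p[:,0]/p[:,2],cy+f*p[:,1]/p[:,2]]
def ray(n,uv):
    f,cx,cy,T=cal(n); uv=np.atleast_2d(uv); d=np.c_[(uv[:,0]-cx)/f,(uv[:,1]-cy)/f,np.ones(len(uv))]@T[:3,:3].T
    return T[:3,3],d
def onz(n,uv,z):
    o,d=ray(n,uv); t=(z-o[2])/d[:,2]; return o+t[:,None]*d
def crop(n,box,s,name,im=None):
    if im is None: im=manip.snapshot(n)[:,:,::-1]
    x0,y0,x1,y1=box; c=cv2.resize(im[y0:y1,x0:x1],None,fx=s,fy=s,interpolation=cv2.INTER_CUBIC); 
    step=10
    c=c.copy()
    for u in range((x0+9)//10*10,x1,step):
        cv2.line(c,(int((u-x0+.5)*s),0),(int((u-x0+.5)*s),6),(0,0,255),1)
        if u%20==0: cv2.putText(c,str(u),(int((u-x0)*s)-8,18),0,.4,(0,0,255),1)
    for v in range((y0+9)//10*10,y1,step):
        cv2.line(c,(0,int((v-y0+.5)*s)),(6,int((v-y0+.5)*s)),(0,0,255),1)
        if v%20==0: cv2.putText(c,str(v),(8,int((v-y0)*s)+8),0,.4,(0,0,255),1)
    cv2.imwrite("pics/"+name,c)
E
python3 - <<'E'
from h import *
t=cv2.imread("pics/top0.png");s=cv2.imread("pics/scene0.png")
crop("top",(215,170,265,230),10,"t_board.png",t)
crop("top",(310,190,365,255),9,"t_car.png",t)
crop("top",(380,150,480,245),6,"t_bed.png",t)
crop("scene",(390,320,460,390),8,"s_board.png",s)
crop("scene",(255,245,345,335),6,"s_car.png",s)
crop("scene",(100,220,250,330),5,"s_bed.png",s)
E
```

```text
(no output)
```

View pics/t_board.png

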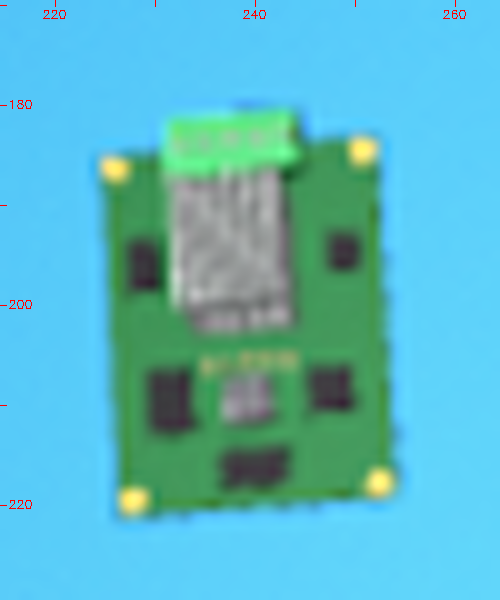

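View pics/t_car.png

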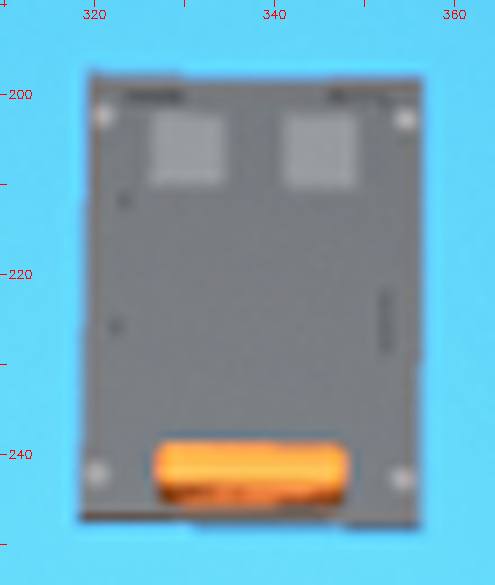

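View pics/t_bed.png

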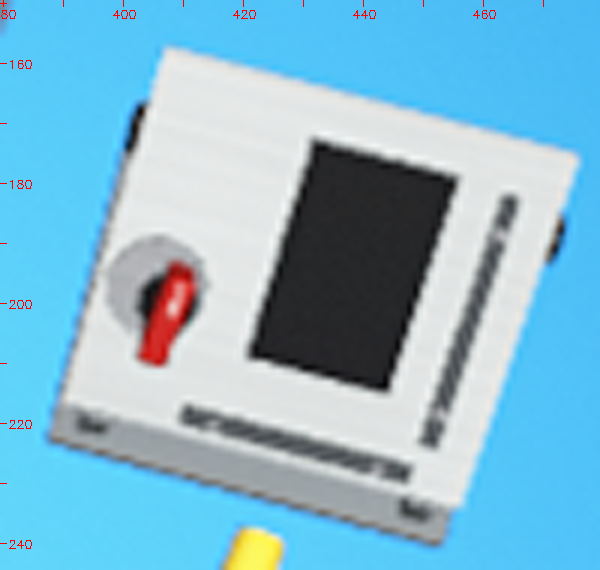

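View pics/s_board.png

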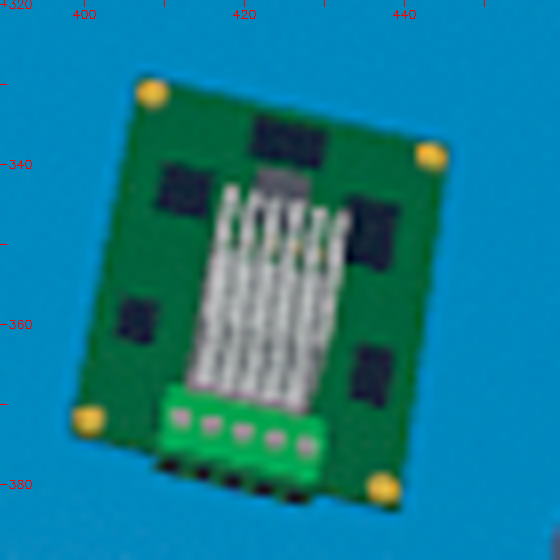

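View pics/s_car.png

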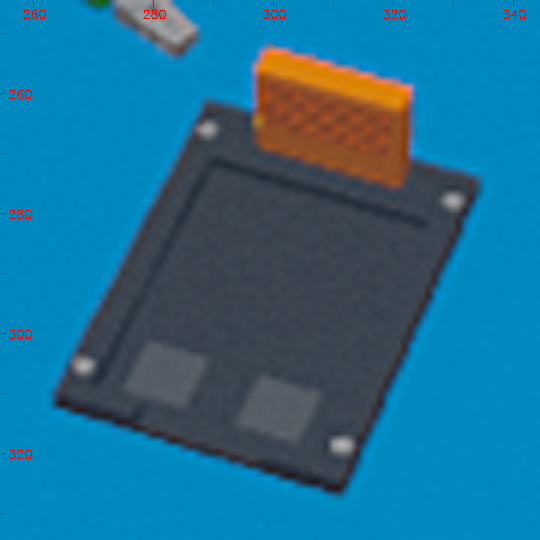

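View pics/s_bed.png

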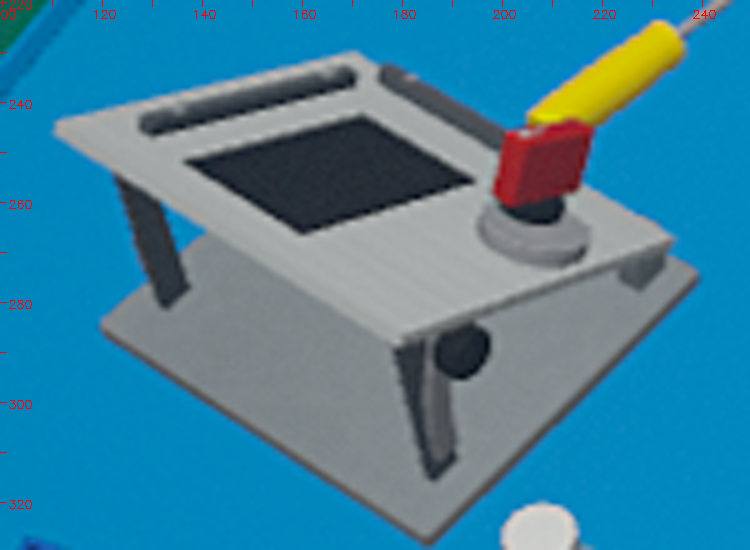

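```bash
cat >> h.py <<'E'
from scipy.optimize import least_squares
from scipy.ndimage import map_coordinates,gaussian_filter
from scipy.spatial.transform import Rotation as Rn
def sig(im,kind):
    im=im.astype(float)
    return {"br":im[:,:,0]-im[:,:,2],"g":im.mean(2),"r":im[:,:,2]-im[:,:,1],"gr":im[:,:,1]-im[:,:,2],"b":im[:,:,0]}[kind]
def cross(S,p,n,w=4.):
    t=np.arange(-w,w+.01,.25); pr=map_coordinates(S,[p[1]+n[1]*t,p[0]+n[0]*t],order=1)
    a,b=pr[:4].mean(),pr[-4:].mean()
    if abs(a-b)<25: return None
    h=(a+b)/2; s=np.sign(b-a)
    idx=[i for i in range(len(t)-1) if (pr[i]-h)*s<=0<(pr[i+1]-h)*s]
    if not idx: return None
    i=min(idx,key=lambda i:abs(t[i])); return t[i]+.25*(h-pr[i])/(pr[i+1]-pr[i])
def segs_px(n,pose,segs): # segs list of (A,B,kind)
    R,t=pose; out=[]
    for A,B,k in segs: out.append((proj(n,np.array([R@A+t,R@B+t])),k))
    return out
def hullsegs(n,pose,P,kind):
    R,t=pose; W=P@R.T+t; px=proj(n,W); h=cv2.convexHull(px.astype(np.float32),returnPoints=False).ravel()
    return [(P[h[i]],P[h[(i+1)%len(h)]],kind) for i in range(len(h))]
def box(lx,ly,z0,z1): return np.array([[a*lx/2,b*ly/2,z] for a in(-1,1) for b in(-1,1) for z in(z0,z1)])
def fit(views,posefn,p0,it=6,N=25,w=4.,verbose=1,excl=None):
    """views: list of (cam,im,segfn(pose)->segs)"""
    p=np.array(p0,float)
    for k in range(it):
        obs=[]
        for vi,(n,im,sf) in enumerate(views):
            S={}
            for si,(A,B,kd) in enumerate(sf(posefn(p))):
                if kd not in S: S[kd]=sig(im,kd)
                R,t=posefn(p)
                for u in np.linspace(.08,.92,N):
                    X=A+(B-A)*u
                    if excl and excl(n,X): continue
                    e=proj(n,np.array([R@A+t,R@B+t])); dd=e[1]-e[0]; nn=np.array([-dd[1],dd[0]])/np.linalg.norm(dd)
                    q=proj(n,R@X+t)[0]; c=cross(S[kd],q,nn,w if k<3 else min(w,3))
                    if c is not None: obs.append((n,X,q+c*nn,nn,(vi,si)))
        def res(pp):
            R,t=posefn(pp); r=[]
            for n in set(o[0] for o in obs):
                oo=[o for o in obs if o[0]==n]; px=proj(n,np.array([o[1] for o in oo])@R.T+t)
                r+=list(((px-np.array([o[2] for o in oo]))*np.array([o[3] for o in oo])).sum(1))
            return np.array(r)
        p=least_squares(res,p,loss="soft_l1",f_scale=.3,x_scale=np.array([.01]*2+[.1]*(len(p)-2)) if len(p)<=4 else 1.0).x
    if verbose:
        R,t=posefn(p)
        d={}
        for o in obs: d.setdefault((o[0],)+o[4],[]).append(((proj(o[0],R@o[1]+t)[0]-o[2])*o[3]).sum())
        for k in sorted(d): print("  ",k,len(d[k]),"med %.2f sd %.2f"%(np.median(d[k]),np.std(d[k])))
    return p
def flat(p,z=0.): return Rn.from_euler("z",p[2]).as_matrix(),np.array([p[0],p[1],z])
B_tilt=np.radians(30)
def bedpose(p):
    # x up the slope
    R=Rn.from_euler("z",p[2]).as_matrix()@Rn.from_euler("y",-B_tilt).as_matrix(); return R,np.array([p[0],p[1],.09])
E
python3 - <<'E'
from h import *
t=cv2.imread("pics/top0.png");s=cv2.imread("pics/scene0.png")
print("board approx",onz("top",[[225,185],[252,183],[254,219],[226.5,221]],.003)[:,:2].round(4).tolist(), onz("scene",[[407,329.3],[445,337.5],[439.5,383],[398.5,374]],.003)[:,:2].round(4).tolist())
P=box(.112,.084,0,.003)
ex=lambda n,X: X[0]>.055 and abs(X[1])<.027
for vs in (["top"],["scene"],["top","scene"]):
    V=[(n,{"top":t,"scene":s}[n],(lambda n:lambda pose:hullsegs(n,pose,P,"br"))(n)) for n in vs]
    print("board",vs,fit(V,flat,[.555,.2,0.05],excl=ex))
P2=box(.150,.112,0,.010)
ex2=lambda n,X: X[0]<-.06 and abs(X[1])<.045
for vs in (["top"],["scene"],["top","scene"]):
    V=[(n,{"top":t,"scene":s}[n],(lambda n:lambda pose:hullsegs(n,pose,P2,"br"))(n)) for n in vs]
    print("carrier",vs,fit(V,flat,[.5,.01,0.0],excl=ex2))
E
```

```text
board approx [[0.6423, 0.3832], [0.6494, 0.3023], [0.5391, 0.2925], [0.5321, 0.3741]] [[0.5361, 0.2923], [0.5282, 0.3728], [0.6385, 0.3844], [0.6473, 0.3026]]
board ['top'] [0.555 0.2   0.05 ]Traceback (most recent call last):
  File "<stdin>", line 8, in <module>
  File "h.py", line 61, in fit
    q=proj(n,R@X+t)[0]; c=cross(S[kd],q,nn,w if k<3 else min(w,3))
      ~~~~^^^^^^^^^
  File "h.py", line 6, in proj
    f,cx,cy,T=cal(n); P=np.atleast_2d(P); p=(P-T[:3,3])@T[:3,:3]
              ~~~^^^
  File "h.py", line 4, in cal
    c=manip.calibration(n); f=240/np.tan(np.radians(c["vfov"]/2)); return f,c["cx"],c["cy"],np.array(c["pose"])
ValueError: time passes only in moves, steps and waits
```

```bash
python3 - <<'E'
import re
s=open("h.py").read()
s=s.replace('''def cal(n):
    c=''','''_C={}
def cal(n):
    if n in _C: return _C[n]
    c=''').replace('return f,c["cx"],c["cy"],np.array(c["pose"])','_C[n]=(f,c["cx"],c["cy"],np.array(c["pose"])); return _C[n]')
open("h.py","w").write(s)
E
python3 - <<'E'
from h import *
t=cv2.imread("pics/top0.png");s=cv2.imread("pics/scene0.png")
print("carrier approx",onz("top",[[319.3,197.7],[356.5,198.2],[356.5,247.7],[318.5,247]],.01)[:,:2].round(4).tolist())
P=box(.112,.084,0,.003)
ex=lambda n,X: X[0]>.055 and abs(X[1])<.027
for vs in (["top"],["scene"],["top","scene"]):
    V=[(n,{"top":t,"scene":s}[n],(lambda n:lambda pose:hullsegs(n,pose,P,"br"))(n)) for n in vs]
    print("board",vs,fit(V,flat,[.591,.338,0.085],excl=ex))
P2=box(.150,.112,0,.010)
ex2=lambda n,X: X[0]<-.06 and abs(X[1])<.045
for vs in (["top"],["scene"],["top","scene"]):
    V=[(n,{"top":t,"scene":s}[n],(lambda n:lambda pose:hullsegs(n,pose,P2,"br"))(n)) for n in vs]
    print("carrier",vs,fit(V,flat,[.525,.02,0.0],excl=ex2))
E
```

```text
carrier approx [[0.6045, 0.0993], [0.6042, -0.0113], [0.4553, -0.012], [0.4561, 0.0994]]
   ('top', 0, 0) 25 med 0.03 sd 0.55
   ('top', 0, 1) 25 med -0.66 sd 0.04
   ('top', 0, 2) 25 med -0.35 sd 0.66
   ('top', 0, 3) 6 med -0.76 sd 0.76
   ('top', 0, 4) 25 med -0.69 sd 0.07
   ('top', 0, 5) 25 med -0.21 sd 0.70
board ['top'] [0.5918075  0.33870789 0.15655578]
   ('scene', 0, 0) 25 med -0.31 sd 0.25
   ('scene', 0, 1) 25 med -0.01 sd 0.06
   ('scene', 0, 2) 6 med -0.59 sd 0.43
   ('scene', 0, 3) 25 med -0.21 sd 0.28
   ('scene', 0, 4) 25 med -0.15 sd 0.09
   ('scene', 0, 5) 25 med -0.11 sd 0.14
board ['scene'] [0.5874736  0.33820039 0.07001693]
   ('scene', 1, 0) 25 med -0.32 sd 0.14
   ('scene', 1, 1) 7 med -1.50 sd 0.15
   ('scene', 1, 2) 6 med -1.24 sd 0.24
   ('scene', 1, 3) 25 med -0.20 sd 0.17
   ('scene', 1, 4) 25 med -0.21 sd 0.10
   ('scene', 1, 5) 25 med 0.50 sd 0.10
   ('top', 0, 0) 25 med -0.89 sd 0.08
   ('top', 0, 1) 25 med -1.31 sd 0.01
   ('top', 0, 2) 25 med -0.41 sd 0.13
   ('top', 0, 3) 6 med 0.17 sd 0.18
   ('top', 0, 4) 25 med -0.43 sd 0.02
   ('top', 0, 5) 25 med -0.30 sd 0.12
board ['top', 'scene'] [0.58893157 0.3383046  0.08046312]
   ('top', 0, 1) 1 med -1.40 sd 0.00
   ('top', 0, 3) 4 med 0.00 sd 0.32
   ('top', 0, 4) 21 med -0.04 sd 0.08
carrier ['top'] [0.52862796 0.01949561 0.01759458]
   ('scene', 0, 0) 25 med 0.10 sd 0.20
   ('scene', 0, 2) 20 med -0.02 sd 0.10
carrier ['scene'] [ 0.52555913  0.01508543 -0.00580253]
   ('scene', 1, 0) 25 med 0.01 sd 0.26
   ('scene', 1, 2) 20 med -0.43 sd 0.11
   ('top', 0, 2) 1 med -1.63 sd 0.00
   ('top', 0, 4) 4 med 1.00 sd 0.34
   ('top', 0, 5) 19 med 0.51 sd 0.23
carrier ['top', 'scene'] [ 0.5265395   0.0151287  -0.00907507]
```

```bash
sed -i 's/return \[(P\[h\[i\]\],P\[h\[(i+1)%len(h)\]\],kind) for i in range(len(h))\]/return [(P[h[i]],P[h[(i+1)%len(h)]],kind) for i in range(len(h)) if np.linalg.norm(px[h[i]]-px[h[(i+1)%len(h)]])>9]/; s/loss="soft_l1",f_scale=.3/loss="soft_l1",f_scale=1./' h.py
cat > m1.py <<'E'
from h import *
t=cv2.imread("pics/top0.png");s=cv2.imread("pics/scene0.png")
P=box(.112,.084,0,.003)
ex=lambda n,X: X[0]>.055 and abs(X[1])<.027
for vs in (["top"],["scene"],["top","scene"]):
    V=[(n,{"top":t,"scene":s}[n],(lambda n:lambda pose:hullsegs(n,pose,P,"br"))(n)) for n in vs]
    print("board",vs,fit(V,flat,[.591,.338,0.085],excl=ex))
P2=box(.150,.112,0,.010)
ex2=lambda n,X: X[0]<-.06 and abs(X[1])<.045
for vs in (["top"],["scene"],["top","scene"]):
    V=[(n,{"top":t,"scene":s}[n],(lambda n:lambda pose:hullsegs(n,pose,P2,"br"))(n)) for n in vs]
    print("carrier",vs,fit(V,flat,[.53,.044,0.0],excl=ex2))
E
python3 m1.py
```

```text
('top', 0, 0) 25 med -0.12 sd 0.08
   ('top', 0, 1) 25 med -0.38 sd 0.10
   ('top', 0, 2) 6 med -0.63 sd 0.08
   ('top', 0, 3) 25 med -0.37 sd 0.09
board ['top'] [0.59118943 0.33833935 0.08834851]
   ('scene', 0, 0) 25 med -0.31 sd 0.12
   ('scene', 0, 1) 6 med -0.61 sd 0.25
   ('scene', 0, 2) 25 med -0.29 sd 0.12
   ('scene', 0, 3) 25 med -0.12 sd 0.09
board ['scene'] [0.58739237 0.33806584 0.08741004]
   ('scene', 1, 0) 25 med -0.28 sd 0.12
   ('scene', 1, 1) 6 med -1.23 sd 0.21
   ('scene', 1, 2) 25 med -0.29 sd 0.11
   ('scene', 1, 3) 25 med 0.46 sd 0.09
   ('top', 0, 0) 25 med -0.93 sd 0.07
   ('top', 0, 1) 25 med -0.40 sd 0.09
   ('top', 0, 2) 6 med 0.21 sd 0.10
   ('top', 0, 3) 25 med -0.33 sd 0.09
board ['top', 'scene'] [0.58884516 0.33817649 0.08828011]
   ('top', 0, 0) 25 med -0.25 sd 0.08
   ('top', 0, 1) 2 med -0.67 sd 0.08
   ('top', 0, 2) 25 med -0.25 sd 0.07
   ('top', 0, 3) 25 med -0.02 sd 0.19
carrier ['top'] [ 0.52868304  0.0440393  -0.0041882 ]
   ('scene', 0, 0) 25 med -0.14 sd 0.12
   ('scene', 0, 1) 25 med 0.01 sd 0.10
   ('scene', 0, 2) 25 med -0.16 sd 0.09
   ('scene', 0, 3) 2 med -0.17 sd 0.01
carrier ['scene'] [ 0.52573188  0.04370964 -0.00346959]
   ('scene', 1, 0) 25 med -0.20 sd 0.13
   ('scene', 1, 1) 25 med -0.46 sd 0.10
   ('scene', 1, 2) 25 med -0.13 sd 0.08
   ('scene', 1, 3) 2 med 0.24 sd 0.03
   ('top', 0, 0) 25 med -0.31 sd 0.08
   ('top', 0, 1) 2 med -1.28 sd 0.09
   ('top', 0, 2) 25 med -0.17 sd 0.08
   ('top', 0, 3) 25 med 0.58 sd 0.18
carrier ['top', 'scene'] [ 0.52689705  0.04384079 -0.00390679]
```

```bash
cat > m2.py <<'E'
from h import *
t=cv2.imread("pics/top0.png");s=cv2.imread("pics/scene0.png")
up=onz("top",[[407,157.5],[475.5,175.5]],.134);lo=onz("top",[[391,219],[455,233]],.045)
print(up.round(3),lo.round(3))
c=lambda x,y:np.array([x,y,0.])
E4=[c(88,112)/1e3,c(88,-84)/1e3,c(-90,-84)/1e3,c(-90,112)/1e3]
def sf(ks): return lambda pose:[(E4[i],E4[(i+1)%4],k) for i,k in enumerate(ks) if k]
T=("top",t,sf(["br","br","g","br"])); S=("scene",s,sf(["g",None,None,"g"]))
for V in ([T],[S],[T,S]):
    print(fit(V,bedpose,[.56,-.215,-.28]))
p=fit([T],bedpose,[.56,-.215,-.28],verbose=0)
R,tt=bedpose(p); q=lambda x,y,z:R@np.array([x,y,z])/1e3+tt
L=[[-75,-56,9],[-75,56,9],[-62,-56,8],[62,-56,8],[-25,78.4,52],[88,112,0],[88,-84,0],[-90,-84,0],[-90,112,0]]
for n,im,b,sc in(("top",t,(380,150,480,245),6),("scene",s,(100,220,250,330),5)):
    im=im.copy(); big=cv2.resize(im[b[1]:b[3],b[0]:b[2]],None,fx=sc,fy=sc,interpolation=cv2.INTER_CUBIC)
    for l in L:
        u=proj(n,q(*np.array(l,float)))[0] if 0 else proj(n,R@(np.array(l)/1e3)+tt)[0]
        cv2.circle(big,(int((u[0]-b[0]+.5)*sc),int((u[1]-b[1]+.5)*sc)),3,(0,0,255),1)
    cv2.imwrite(f"pics/ov_{n}.png",big)
E
python3 m2.py
```

```text
[[ 0.691 -0.146  0.134]
 [ 0.641 -0.334  0.134]] [[ 0.535 -0.11   0.045]
 [ 0.496 -0.293  0.045]]
   ('top', 0, 1) 25 med 0.45 sd 0.49
   ('top', 0, 2) 25 med -0.01 sd 0.13
   ('top', 0, 3) 25 med 0.48 sd 0.35
[ 0.56753506 -0.22617917 -0.25906613]
   ('scene', 0, 0) 8 med 0.07 sd 1.22
   ('scene', 0, 1) 14 med -0.11 sd 0.68
[ 0.55904724 -0.20947953 -0.26231921]
   ('scene', 1, 0) 14 med -0.20 sd 0.79
   ('scene', 1, 1) 20 med 0.68 sd 0.88
   ('top', 0, 1) 25 med 0.77 sd 0.43
   ('top', 0, 2) 5 med -0.97 sd 1.02
   ('top', 0, 3) 25 med 0.48 sd 0.81
[ 0.57247811 -0.22727019 -0.29566633]
```

```bash
sed -i 's/\[.56,-.215,-.28\]/[.5885,-.2345,-.257]/' m2.py; python3 m2.py
```

```text
[[ 0.691 -0.146  0.134]
 [ 0.641 -0.334  0.134]] [[ 0.535 -0.11   0.045]
 [ 0.496 -0.293  0.045]]
   ('top', 0, 0) 25 med -0.25 sd 0.08
   ('top', 0, 1) 25 med 0.64 sd 0.42
   ('top', 0, 2) 24 med -1.22 sd 1.15
   ('top', 0, 3) 25 med 0.95 sd 0.47
[ 0.59117752 -0.23419837 -0.25670921]
   ('scene', 0, 0) 25 med -0.00 sd 0.20
   ('scene', 0, 1) 22 med 0.01 sd 0.68
[ 0.59063936 -0.2382591  -0.25324137]
   ('scene', 1, 0) 25 med 0.13 sd 0.24
   ('scene', 1, 1) 21 med -0.88 sd 0.55
   ('top', 0, 0) 25 med -0.26 sd 0.21
   ('top', 0, 1) 25 med 0.18 sd 0.51
   ('top', 0, 2) 25 med -1.16 sd 1.10
   ('top', 0, 3) 25 med 1.45 sd 0.48
[ 0.59107047 -0.23540979 -0.24708232]
```

View pics/ov_top.png

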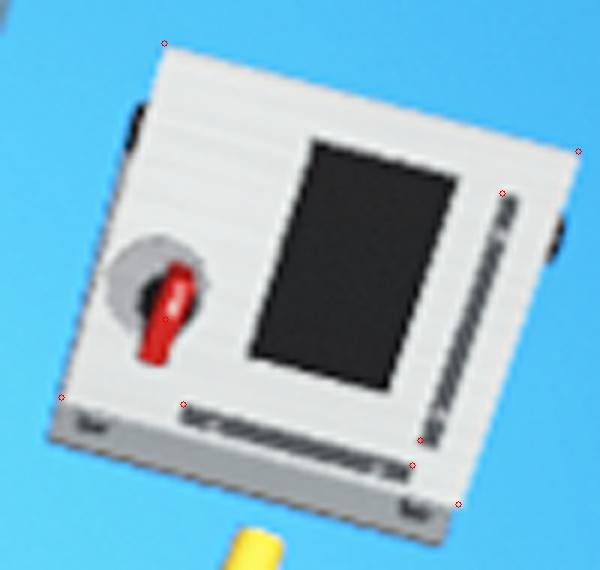

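View pics/ov_scene.png

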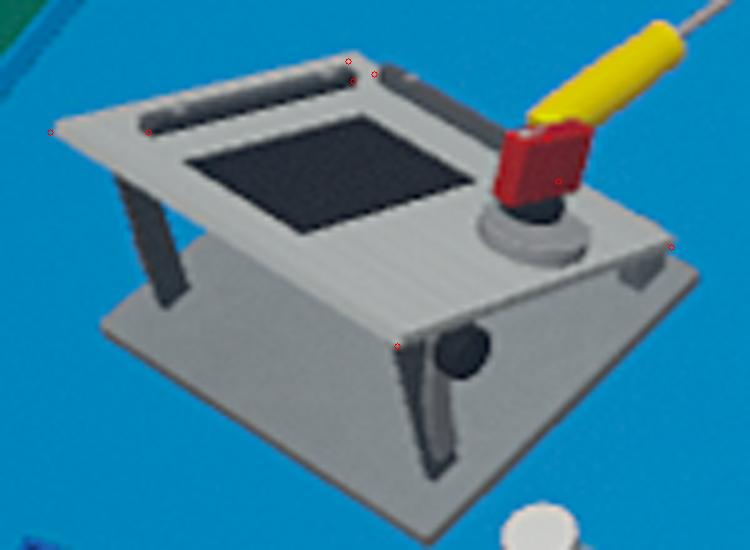

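```bash
cat > m3.py <<'E'
from h import *
t=cv2.imread("pics/top0.png");s=cv2.imread("pics/scene0.png")
c=lambda x,y:np.array([x,y,0.])/1e3
fe=(c(-58,-56),c(58,-56),"g"); le=(c(-75,-52),c(-75,52),"g"); le2=(c(-75,-52),c(-75,10),"g"); up=(c(88,110),c(88,-82),"br"); lf=(c(88,112),c(-90,112),"g");lfs=(c(88,112),c(60,112),"g")
T=("top",t,lambda p:[fe,le,up]); S=("scene",s,lambda p:[fe,le2])
for V in ([T],[S],[T,S]):
    print(fit(V,bedpose,[.5905,-.2355,-.257],w=2.5))
p=fit([T],bedpose,[.5905,-.2355,-.257],verbose=0,w=2.5)
ps=fit([S],bedpose,[.5905,-.2355,-.257],verbose=0,w=2.5)
L=[[-75,-56,0],[-75,56,0],[-62,-56,0],[62,-56,0],[-25,78.4,52],[-25,78.4,0],[88,112,0],[88,-84,0],[-90,-84,0],[-90,112,0]]
for n,im,b,sc,p in(("top",t,(380,150,480,245),6,p),("scene",s,(100,220,250,330),5,ps)):
    R,tt=bedpose(p)
    im=im.copy(); big=cv2.resize(im[b[1]:b[3],b[0]:b[2]],None,fx=sc,fy=sc,interpolation=cv2.INTER_CUBIC)
    for l in L:
        u=proj(n,R@(np.array(l)/1e3)+tt)[0]
        cv2.circle(big,(int((u[0]-b[0]+.5)*sc),int((u[1]-b[1]+.5)*sc)),3,(0,0,255),1)
    cv2.imwrite(f"pics/ov_{n}.png",big)
E
python3 m3.py
```

```text
('top', 0, 0) 25 med -0.05 sd 0.18
   ('top', 0, 1) 25 med 0.27 sd 0.14
   ('top', 0, 2) 25 med 0.23 sd 0.09
[ 0.58948047 -0.23482443 -0.26238051]
   ('scene', 0, 0) 25 med 0.01 sd 0.08
   ('scene', 0, 1) 25 med -0.01 sd 0.07
[ 0.58475014 -0.23509366 -0.25547207]
   ('scene', 1, 0) 25 med -0.44 sd 0.26
   ('scene', 1, 1) 25 med 0.77 sd 0.22
   ('top', 0, 0) 25 med 0.28 sd 0.32
   ('top', 0, 1) 25 med -0.41 sd 0.37
   ('top', 0, 2) 25 med 0.74 sd 0.50
[ 0.5876164  -0.23481984 -0.2903342 ]
```

View pics/ov_top.png

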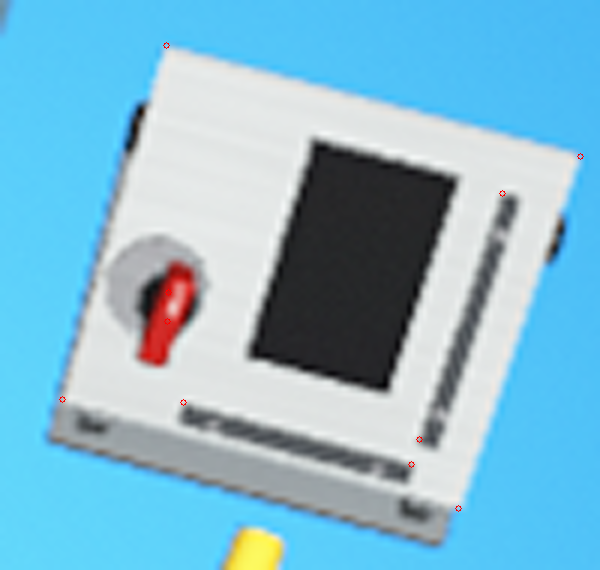

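View pics/ov_scene.png

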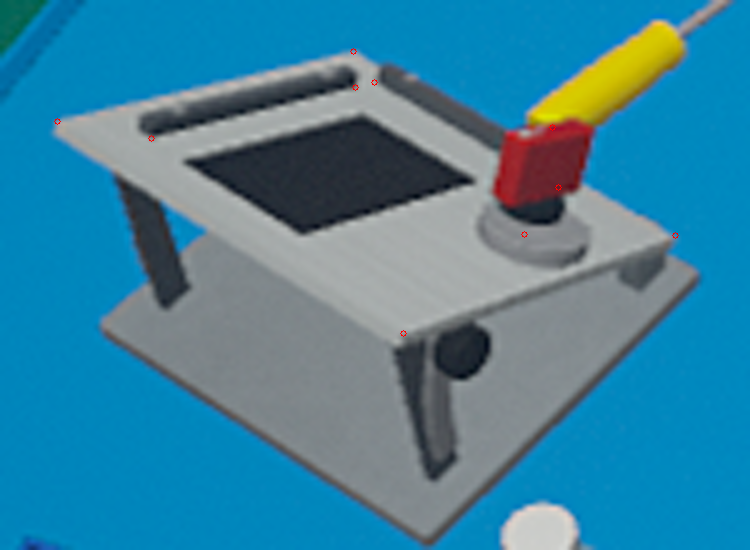

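```bash
python3 - <<'E'
from h import *
R,t=bedpose([.5895,-.2348,-.258]); print(R.round(3))
for l in ([-25,78.4,0],[-25,78.4,52],[-25,78.4,42]):
    X=R@(np.array(l)/1e3)+t; u=proj("scene",X)[0]; print(X.round(3),u,(u-[100,220]+.5)*5, proj("top",X)[0])
f,cx,cy,T=cal("scene"); print(f,T[:3,:3]@T[:3,:3].T, np.linalg.det(T[:3,:3]))
E
```

```text
[[ 0.837  0.255 -0.483]
 [-0.221  0.967  0.128]
 [ 0.5    0.     0.866]]
[ 0.589 -0.153  0.078] [203.44787929 267.98983273] [519.73939645 242.44916363] [407.51398521 198.36070354]
[ 0.563 -0.147  0.123] [209.0622158  246.59145877] [547.81107899 135.45729386] [407.37238212 203.28794173]
[ 0.568 -0.148  0.114] [207.9693896  250.75663547] [542.34694801 156.28317735] [407.40029032 202.3168445 ]
593.143152977816 [[ 1.00000000e+00  9.18731401e-17 -5.09898375e-17]
 [ 9.18731401e-17  1.00000000e+00 -5.21788042e-17]
 [-5.09898375e-17 -5.21788042e-17  1.00000000e+00]] 1.0000000000000004
```

Look-alikes: for the board, the green one with finned heatsink at top(240,202)/scene(424,355) versus the blue logic board at top(250,262). For the carrier, the dark grey one at top(338,223)/scene(300,290) versus the pink ones at top(247,347) and (460,345). The close crops confirm that I want the green and grey ones. The two cameras agree to about 3–4 mm in x. I'll find that bias from the gripper.

```bash
cat >> h.py <<'E'
def rotx(xax,zax):
    z=np.array(zax,float);z/=np.linalg.norm(z);x=np.array(xax,float);x-=z*(x@z);x/=np.linalg.norm(x);return np.c_[x,np.cross(z,x),z]
def down(yaw): return rotx([np.cos(yaw),np.sin(yaw),0],[0,0,-1])
def plan(goals,rows=None,vmax=60,wmax=.18,start=None):
    """goals list of (pos,R,[nrows])"""
    if start is None:
        o=manip.get_obs(); p,R=np.array(o["tool_pos"]),np.array(o["tool_rot"])
    else: p,R=start
    k=0
    for g in goals:
        gp,gR=np.array(g[0]),g[1]; rv=Rn.from_matrix(R.T@gR).as_rotvec()
        n=g[2] if len(g)>2 else max(1,int(np.ceil(max(np.linalg.norm(gp-p)*1e3/vmax,np.linalg.norm(rv)/wmax))))
        d=Rn.from_rotvec(rv/n).as_matrix(); st=(gp-p)/n*1e3; Q=R
        for i in range(n):
            print(k,(Q.T@st).round(1).tolist(),(rv/n).round(4).tolist()); Q=Q@d;k+=1
        p,R=gp,gR
def st():
    o=manip.get_obs(); print("t %.2f"%o["time_s"],"pos",(o["tool_pos"]*1e3).round(1),"F",o["contact_force"].round(1),"M",o["torque"].round(2),"w %.3f"%o["grip_width"],"q",o["q"].round(2)); print(o["tool_rot"].round(4).tolist())
E
python3 - <<'E'
from h import *
plan([([.6072,.3398,.14],down(.088))])
E
```

```text
0 [40.7, -39.9, 5.4] [-0.0001, 0.0, 0.0181]
1 [39.9, -40.7, 5.4] [-0.0001, 0.0, 0.0181]
2 [39.2, -41.4, 5.4] [-0.0001, 0.0, 0.0181]
3 [38.4, -42.1, 5.4] [-0.0001, 0.0, 0.0181]
4 [37.7, -42.8, 5.4] [-0.0001, 0.0, 0.0181]
5 [36.9, -43.4, 5.4] [-0.0001, 0.0, 0.0181]
6 [36.1, -44.1, 5.4] [-0.0001, 0.0, 0.0181]
7 [35.3, -44.8, 5.4] [-0.0001, 0.0, 0.0181]
8 [34.5, -45.4, 5.4] [-0.0001, 0.0, 0.0181]
9 [33.6, -46.0, 5.4] [-0.0001, 0.0, 0.0181]
10 [32.8, -46.6, 5.3] [-0.0001, 0.0, 0.0181]
11 [32.0, -47.2, 5.3] [-0.0001, 0.0, 0.0181]
12 [31.1, -47.8, 5.3] [-0.0001, 0.0, 0.0181]
13 [30.2, -48.3, 5.3] [-0.0001, 0.0, 0.0181]
14 [29.3, -48.9, 5.3] [-0.0001, 0.0, 0.0181]
15 [28.5, -49.4, 5.3] [-0.0001, 0.0, 0.0181]
16 [27.6, -49.9, 5.3] [-0.0001, 0.0, 0.0181]
```

Call:
{"op": "arm_command", "data": {
  "moves": [
    [[40, -40, 0], [0, 0, 0.018], 85],
    [[40, -41, 0], [0, 0, 0.018], 85],
    [[39, -41, 0], [0, 0, 0.018], 85],
    [[38, -42, 0], [0, 0, 0.018], 85],
    [[38, -43, 0], [0, 0, 0.018], 85]
  ]
}}

```text
time_s: 0.72
tool_pos: [0.3412, -0.2893, 0.2309]
tool_rot: [[0.954, 0.3, -0.0], [0.3, -0.954, 0.0], [0.0, -0.0, -1.0]]
contact_force: [1.5, -0.1, 0.4]
grip_width: 0.995
```

Call:
{"op": "arm_command", "data": {
  "moves": [
    [[37, -43, 0], [0, 0, 0.018], 85],
    [[36, -44, 0], [0, 0, 0.018], 85],
    [[35, -45, 0], [0, 0, 0.018], 85],
    [[34, -45, 5], [0, 0, 0.018], 85],
    [[34, -46, 10], [0, 0, 0.018], 85]
  ]
}}

```text
time_s: 1.35
tool_pos: [0.4519, -0.0275, 0.2164]
tool_rot: [[0.977, 0.214, 0.001], [0.214, -0.977, -0.0], [0.001, 0.001, -1.0]]
contact_force: [0.3, -1.1, -0.2]
grip_width: 0.998
```

```bash
python3 - <<'E'
from h import *
st()
plan([([.6072,.3398,.12],down(.088))])
E
```

```text
t 1.35 pos [451.9 -27.5 216.4] F [ 0.3 -1.1 -0.2] M [ 0.03 -0.08 -0.02] w 0.998 q [-0.17 -0.27  1.9  -0.    1.51  1.18]
[[0.9769, 0.2135, 0.0012], [0.2135, -0.9769, -0.0004], [0.0011, 0.0006, -1.0]]
0 [32.9, -46.5, 13.8] [0.0001, -0.0002, 0.0182]
1 [32.0, -47.1, 13.8] [0.0001, -0.0002, 0.0182]
2 [31.2, -47.7, 13.8] [0.0001, -0.0002, 0.0182]
3 [30.3, -48.2, 13.8] [0.0001, -0.0002, 0.0182]
4 [29.4, -48.8, 13.8] [0.0001, -0.0002, 0.0182]
5 [28.5, -49.3, 13.8] [0.0001, -0.0002, 0.0182]
6 [27.6, -49.8, 13.8] [0.0001, -0.0002, 0.0182]
```

Call:
{"op": "arm_command", "data": {
  "moves": [
    [[33, -46.5, 10], [0, 0, 0.018], 85],
    [[32, -47, 12], [0, 0, 0.018], 85],
    [[31, -47.5, 14], [0, 0, 0.018], 85],
    [[30, -48, 14], [0, 0, 0.018], 85],
    [[29.5, -49, 14], [0, 0, 0.018], 85]
  ]
}}

```text
time_s: 1.98
tool_pos: [0.562, 0.2346, 0.1514]
tool_rot: [[0.992, 0.125, -0.0], [0.125, -0.992, -0.0], [-0.0, 0.0, -1.0]]
contact_force: [1.0, 0.2, 0.5]
grip_width: 0.996
```

Call:
{"op": "arm_command", "data": {
  "moves": [
    [[28.5, -49, 14], [0, 0, 0.018], 85],
    [[18, -30, 10], [0, 0, 0.018], 85],
    [[8, -15, 5], [0, 0, 0], 85],
    [[2, -5, 3], [0, 0, 0], 85],
    [[0, 0, 0], [0, 0, 0], 85]
  ]
}}

```text
time_s: 2.6
tool_pos: [0.6062, 0.3372, 0.1196]
tool_rot: [[0.996, 0.09, -0.001], [0.09, -0.996, -0.001], [-0.001, 0.001, -1.0]]
contact_force: [0.7, -0.5, 0.3]
grip_width: 0.997
```

```bash
python3 - <<'E'
from h import *
st()
t=manip.snapshot("top")[:,:,::-1];s=manip.snapshot("scene")[:,:,::-1]
cv2.imwrite("pics/t1.png",t);cv2.imwrite("pics/s1.png",s)
crop("scene",(360,240,480,390),4,"s1c.png",s)
crop("top",(190,150,310,250),6,"t1c.png",t)
o=manip.get_obs();print(proj("scene",o["tool_pos"]),proj("top",o["tool_pos"]))
plan([([.6072,.3398,.011],down(.088))])
E
```

```text
t 2.60 pos [606.2 337.2 119.6] F [ 0.7 -0.5  0.3] M [ 0.01  0.03 -0.  ] w 0.997 q [ 0.43  0.45  1.31 -0.    1.38  1.91]
[[0.996, 0.0898, -0.0011], [0.0898, -0.996, -0.0007], [-0.0012, 0.0006, -1.0]]
[[428.76833109 329.98753863]] [[233.29143932 186.47773169]]
0 [0.4, -1.5, 54.8] [0.0001, 0.0, 0.0006]
1 [0.4, -1.5, 54.8] [0.0001, 0.0, 0.0006]
```

View pics/s1c.png

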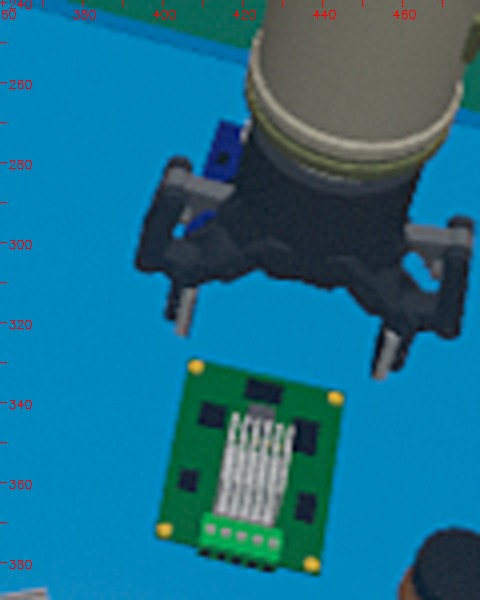

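View pics/t1c.png

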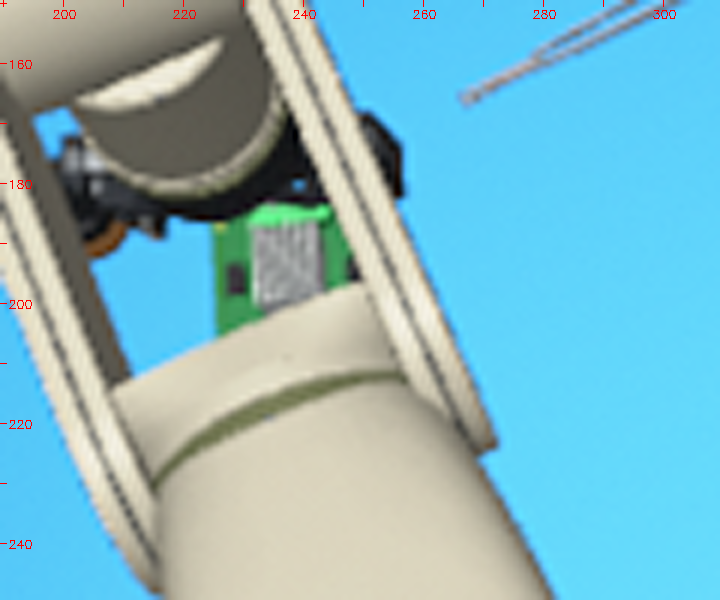

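Call:
{"op": "arm_command", "data": {
  "moves": [
    [[0.5, -1, 40], [0, 0, 0], 60],
    [[0.5, -1, 40], [0, 0, 0], 60],
    [[0, -0.6, 20], [0, 0, 0], 60],
    [[0, 0, 8.5], [0, 0, 0], 60],
    [[0, 0, 0], [0, 0, 0], 50]
  ],
  "squeeze": 40
}}

```text
time_s: 3.32
tool_pos: [0.6079, 0.3403, 0.0125]
tool_rot: [[0.996, 0.089, 0.001], [0.089, -0.996, 0.0], [0.001, -0.0, -1.0]]
contact_force: [-0.6, 0.2, 0.5]
grip_width: 0.584
```

```bash
python3 - <<'E'
from h import *
st()
s=manip.snapshot("scene")[:,:,::-1]
crop("scene",(370,280,480,390),6,"s2c.png",s)
E
```

```text
t 3.33 pos [607.9 340.3  12.5] F [-0.6  0.2  0.5] M [-0.03 -0.01  0.05] w 0.584 q [ 0.44  0.57  1.36 -0.    1.21  1.92]
[[0.996, 0.0894, 0.0007], [0.0894, -0.996, 0.0003], [0.0007, -0.0002, -1.0]]
```

View pics/s2c.png

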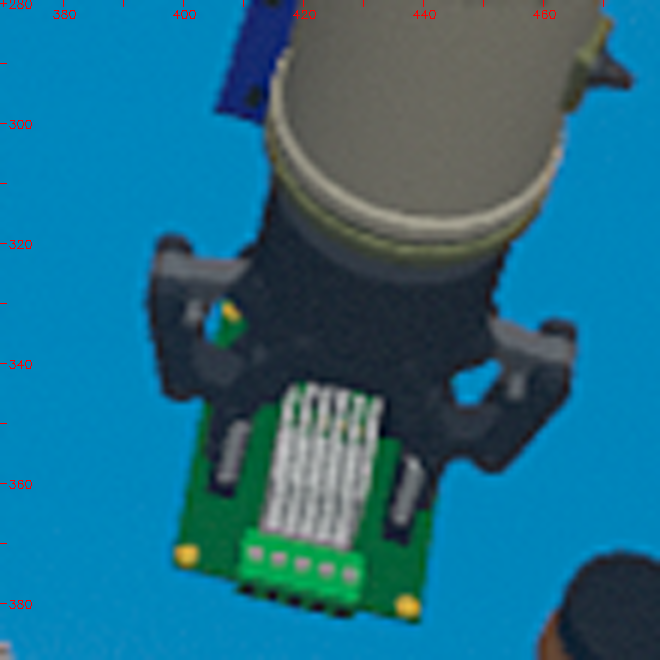

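Call:
{"op": "arm_command", "data": {
  "moves": [
    [[0, 0, 1], [0, 0, 0], 24],
    [[0, 0, 0], [0, 0, 0], 24],
    [[0, 0, 0], [0, 0, 0], 24],
    [[0, 0, 0], [0, 0, 0], 24],
    [[0, 0, 0], [0, 0, 0], 24]
  ],
  "squeeze": 45
}}

```text
time_s: 4.0
tool_pos: [0.6088, 0.3409, 0.0129]
tool_rot: [[0.996, 0.09, 0.003], [0.09, -0.996, 0.001], [0.003, -0.001, -1.0]]
contact_force: [-0.6, 0.3, 5.5]
grip_width: 0.339
```

Call:
{"op": "arm_command", "data": {
  "moves": [
    [[0, 0, -5], [0, 0, 0], 24],
    [[0, 0, -15], [0, 0, 0], 24],
    [[0, 0, -30], [0, 0, 0], 24],
    [[0, 0, -20], [0, 0, 0], 24],
    [[0, 0, 0], [0, 0, 0], 24]
  ]
}}

```text
time_s: 4.62
tool_pos: [0.6092, 0.3411, 0.084]
tool_rot: [[0.996, 0.09, 0.005], [0.09, -0.996, 0.002], [0.005, -0.002, -1.0]]
contact_force: [1.3, 0.1, -1.3]
grip_width: 0.341
```

```bash
python3 - <<'E'
from h import *
st()
s=manip.snapshot("scene")[:,:,::-1]
cv2.imwrite("pics/s3.png",s)
crop("scene",(370,260,480,390),5,"s3c.png",s)
E
```

```text
t 4.62 pos [609.2 341.1  84. ] F [ 1.3  0.1 -1.3] M [-0.03  0.03 -0.05] w 0.341 q [0.44 0.49 1.33 0.   1.32 1.92]
[[0.996, 0.0897, 0.0046], [0.0897, -0.996, 0.0022], [0.0048, -0.0018, -1.0]]
```

View pics/s3c.png

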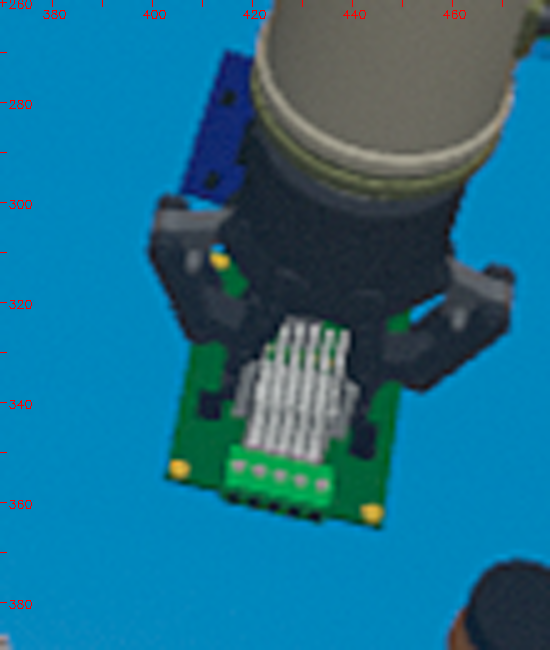

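```bash
cat > m4.py <<'E'
from h import *
import sys
s=cv2.imread(sys.argv[1]); z=float(sys.argv[2]); p0=[float(v) for v in sys.argv[3:6]]
P=box(.112,.084,0,.003)
ex=lambda n,X: (X[0]>.055 and abs(X[1])<.027) or X[0]<float(sys.argv[6])
print(fit([("scene",s,lambda pose:hullsegs("scene",pose,P,"br"))],lambda p:flat(p,z),p0,excl=ex))
E
python3 m4.py pics/s3.png .071 .588 .339 .088 .012;python3 m4.py pics/s3.png .071 .588 .339 .088 .022;
python3 m4.py pics/scene0.png 0 .588 .339 .088 .012
```

```text
('scene', 0, 0) 9 med -0.30 sd 0.10
   ('scene', 0, 1) 6 med 0.12 sd 0.23
   ('scene', 0, 2) 9 med -0.28 sd 0.13
[0.58677252 0.33847996 0.08845953]
   ('scene', 0, 0) 7 med -0.29 sd 0.08
   ('scene', 0, 1) 6 med 0.11 sd 0.23
   ('scene', 0, 2) 7 med -0.29 sd 0.13
[0.5867758  0.33845121 0.08910337]
   ('scene', 0, 0) 9 med -0.30 sd 0.16
   ('scene', 0, 1) 6 med -0.02 sd 0.25
   ('scene', 0, 2) 9 med -0.27 sd 0.14
[0.58594112 0.33783408 0.09199187]
```

```bash
python3 - <<'E'
from h import *
plan([([.5563,.0440,.084],down(-.002),9)])
E
```

```text
0 [-8.7, 32.3, -0.3] [-0.0001, -0.0002, 0.0102]
1 [-8.4, 32.4, -0.3] [-0.0001, -0.0002, 0.0102]
2 [-8.0, 32.5, -0.3] [-0.0001, -0.0002, 0.0102]
3 [-7.7, 32.6, -0.2] [-0.0001, -0.0002, 0.0102]
4 [-7.4, 32.6, -0.2] [-0.0001, -0.0002, 0.0102]
5 [-7.0, 32.7, -0.2] [-0.0001, -0.0002, 0.0102]
6 [-6.7, 32.8, -0.2] [-0.0001, -0.0002, 0.0102]
7 [-6.4, 32.9, -0.2] [-0.0001, -0.0002, 0.0102]
8 [-6.0, 32.9, -0.2] [-0.0001, -0.0002, 0.0102]
```

Call:
{"op": "arm_command", "data": {
  "moves": [
    [[-5, 20, 0], [0, 0, 0.01], 24],
    [[-9, 35, 0], [0, 0, 0.01], 24],
    [[-9.5, 40, 0], [0, 0, 0.01], 24],
    [[-9, 42, 0], [0, 0, 0.01], 24],
    [[-9, 42, 0], [0, 0, 0.01], 24]
  ]
}}

```text
time_s: 5.3
tool_pos: [0.5766, 0.1574, 0.079]
tool_rot: [[0.999, 0.04, -0.002], [0.04, -0.999, -0.001], [-0.002, 0.0, -1.0]]
contact_force: [0.2, 0.2, -0.9]
grip_width: 0.343
```

Call:
{"op": "arm_command", "data": {
  "moves": [
    [[-8.5, 42, 0], [0, -0.001, 0.01], 24],
    [[-8, 40, 0], [0, -0.001, 0.01], 24],
    [[-5.5, 22, 0], [0, 0, 0.01], 24],
    [[-2.8, 11, 0], [0, 0, 0.012], 24],
    [[0, 0, 0], [0, 0, 0], 24]
  ]
}}

```text
time_s: 5.92
tool_pos: [0.5561, 0.043, 0.08]
tool_rot: [[1.0, -0.003, -0.003], [-0.003, -1.0, 0.0], [-0.003, -0.0, -1.0]]
contact_force: [0.1, -0.8, -1.3]
grip_width: 0.342
```

```bash
python3 - <<'E'
from h import *
st()
plan([([.5563,.0440,.035],down(-.002),4)])
E
```

```text
t 5.92 pos [556.1  43.   80. ] F [ 0.1 -0.8 -1.3] M [ 0.03 -0.02  0.03] w 0.342 q [-0.01  0.15  1.76  0.    1.24  1.56]
[[1.0, -0.0032, -0.0033], [-0.0032, -1.0, 0.0001], [-0.0033, -0.0001, -1.0]]
0 [0.1, -0.2, 11.3] [-0.0, 0.0008, -0.0003]
1 [0.1, -0.2, 11.3] [-0.0, 0.0008, -0.0003]
2 [0.1, -0.2, 11.3] [-0.0, 0.0008, -0.0003]
3 [0.1, -0.2, 11.3] [-0.0, 0.0008, -0.0003]
```

Call:
{"op": "arm_command", "data": {
  "moves": [
    [[0, 0, 15], [0, 0.001, 0], 24],
    [[0, -0.5, 20], [0, 0.001, 0], 24],
    [[0, -0.5, 12], [0, 0.001, 0], 24],
    [[0, 0, 3], [0, 0, 0], 24],
    [[0, 0, 0], [0, 0, 0], 24]
  ]
}}

```text
time_s: 6.55
tool_pos: [0.5567, 0.0445, 0.0308]
tool_rot: [[1.0, -0.002, 0.001], [-0.002, -1.0, -0.0], [0.001, 0.0, -1.0]]
contact_force: [-0.0, -0.6, -1.4]
grip_width: 0.344
```

```bash
python3 - <<'E'
from h import *
st()
s=manip.snapshot("scene")[:,:,::-1]
cv2.imwrite("pics/s4.png",s)
crop("scene",(255,230,345,335),6,"s4c.png",s)
E
```

```text
t 6.55 pos [556.7  44.5  30.8] F [-0.  -0.6 -1.4] M [-0.02  0.01 -0.01] w 0.344 q [-0.01  0.21  1.79 -0.    1.15  1.56]
[[1.0, -0.0017, 0.0008], [-0.0017, -1.0, -0.0], [0.0008, 0.0, -1.0]]
```

View pics/s4c.png

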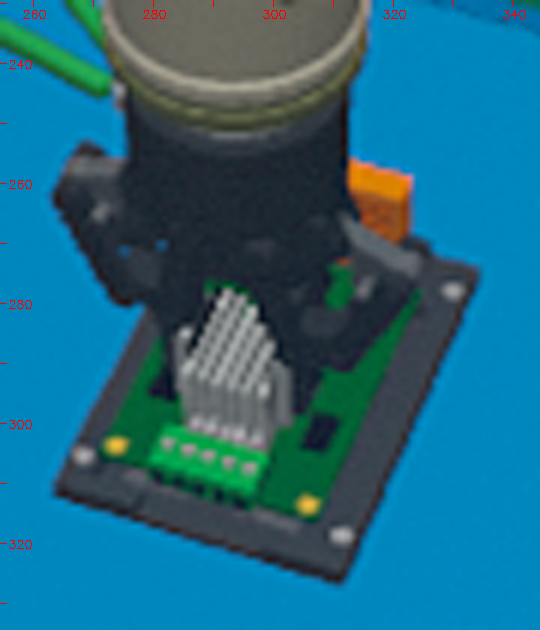

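```bash
cat > m5.py <<'E'
from h import *
import sys
s=cv2.imread(sys.argv[1]); z=float(sys.argv[2]); p0=[float(v) for v in sys.argv[3:6]]
P=box(.112,.084,0,.003)
for xm in (.0,.015):
  ex=lambda n,X: (X[0]>.055 and abs(X[1])<.027) or X[0]<xm
  p=fit([("scene",s,lambda pose:hullsegs("scene",pose,P,"gr"))],lambda p:flat(p,z),p0,excl=ex,w=2.5); print(p)
# carrier again
P2=box(.150,.112,0,.010)
ex2=lambda n,X: X[0]<0.0
print("carrier",fit([("scene",s,lambda pose:hullsegs("scene",pose,P2,"br"))],flat,[.5257,.0437,-.0035],excl=ex2))
s0=cv2.imread("pics/scene0.png")
print("carrier0",fit([("scene",s0,lambda pose:hullsegs("scene",pose,P2,"br"))],flat,[.5257,.0437,-.0035],excl=ex2,verbose=0))
ex=lambda n,X: (X[0]>.055 and abs(X[1])<.027) or X[0]<.015
print("board0 gr",fit([("scene",s0,lambda pose:hullsegs("scene",pose,P,"gr"))],flat,[.5874,.338,.088],excl=ex,w=2.5))
E
python3 m5.py pics/s4.png .0179 .5352 .0437 -.0035
```

```text
('scene', 0, 0) 13 med -0.08 sd 0.14
   ('scene', 0, 1) 6 med 0.28 sd 0.87
   ('scene', 0, 2) 12 med -0.10 sd 0.21
[0.5329936  0.04290272 0.00515054]
   ('scene', 0, 0) 8 med -0.12 sd 0.08
   ('scene', 0, 1) 5 med 0.12 sd 0.71
   ('scene', 0, 2) 9 med -0.17 sd 0.17
[ 0.53360668  0.04344777 -0.01300859]
   ('scene', 0, 0) 13 med -0.12 sd 0.11
   ('scene', 0, 1) 25 med 0.01 sd 0.10
   ('scene', 0, 2) 13 med -0.16 sd 0.08
carrier [ 0.52570623  0.04373129 -0.00405611]
carrier0 [ 0.52570288  0.04373726 -0.00392859]
   ('scene', 0, 0) 9 med -0.11 sd 0.25
   ('scene', 0, 1) 6 med 0.10 sd 0.35
   ('scene', 0, 2) 9 med -0.16 sd 0.13
board0 gr [0.58651117 0.33770395 0.09431396]
```

```bash
cat > m6.py <<'E'
from h import *
def gold(im,c,r=4,k=1.0):
    u0,v0=c; I=im.astype(float)
    for _ in range(4):
        vs,us=np.mgrid[int(round(v0))-r:int(round(v0))+r+1,int(round(u0))-r:int(round(u0))+r+1]
        g=(I[vs,us,2]-80).clip(0); u0,v0=(us*g).sum()/g.sum(),(vs*g).sum()/g.sum()
    return u0,v0
if __name__=="__main__":
    s0=cv2.imread("pics/scene0.png");s4=cv2.imread("pics/s4.png")
    a=[gold(s0,(400.5,371.7)),gold(s0,(437.2,380.2)),gold(s0,(408.3,331)),gold(s0,(443.2,339))]
    W=onz("scene",a,.0035); R,t=flat([.5874,.3381,.0878]); L=(W-t)@R; print(L[:,:2]*1e3)
    b=[gold(s4,(274,303.5)),gold(s4,(306,313.5))]; print(a,b)
    W4=onz("scene",b,.0035+.0179); print(W4)
    d=W4[0]-W4[1]; l=L[0]-L[1]; yaw=np.arctan2(d[1],d[0])-np.arctan2(l[1],l[0]); c=W4.mean(0)[:2]-(Rn.from_euler("z",yaw).as_matrix()@L[:2].mean(0))[:2]
    print(np.linalg.norm(d[:2]),np.linalg.norm(l[:2]),yaw,c)
E
python3 m6.py
```

```text
[[ 50.91271311 -37.18184593]
 [ 50.82674906  37.1087683 ]
 [-51.28408874 -37.20831434]
 [-51.09373223  36.69615617]]
[(np.float64(400.6771428571429), np.float64(371.8704761904762)), (np.float64(437.5073720728534), np.float64(380.54900260190806)), (np.float64(408.57889546351083), np.float64(331.02268244575936)), (np.float64(443.327868852459), np.float64(338.91803278688525))] [(np.float64(273.72222222222223), np.float64(303.8645833333333)), (np.float64(305.9872537659328), np.float64(313.96871378910777))]
[[0.58608072 0.00636605 0.0214    ]
 [0.58664397 0.08106601 0.0214    ]]
0.0747020801589031 0.07429066396262027 -0.008697192442164603 [0.53549485 0.04419499]
```

Call:
{"op": "arm_command", "data": {
  "moves": [
    [[0, 0, 4], [0, 0, 0], 24],
    [[0, 0, 3], [0, 0, 0], 24],
    [[0, 0, 2], [0, 0, 0], 24],
    [[0, 0, 1], [0, 0, 0], 24],
    [[0, 0, 0], [0, 0, 0], 24]
  ]
}}

```text
time_s: 7.22
tool_pos: [0.5566, 0.0442, 0.0208]
tool_rot: [[1.0, -0.002, 0.001], [-0.002, -1.0, -0.0], [0.001, 0.0, -1.0]]
contact_force: [0.4, -0.6, -2.1]
grip_width: 0.339
```

```bash
python3 - <<'E'
from h import *
st()
s=manip.snapshot("scene")[:,:,::-1]
cv2.imwrite("pics/s5.png",s)
crop("scene",(255,230,345,335),6,"s5c.png",s)
E
```

```text
t 7.22 pos [556.6  44.2  20.8] F [ 0.4 -0.6 -2.1] M [-0.01 -0.   -0.01] w 0.339 q [-0.01  0.22  1.79 -0.    1.13  1.56]
[[1.0, -0.0023, 0.0009], [-0.0023, -1.0, -0.0], [0.0009, 0.0, -1.0]]
```

View pics/s5c.png

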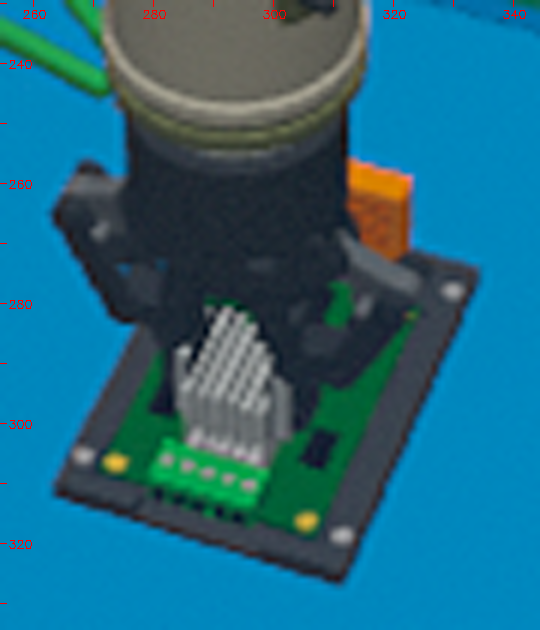

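Call:
{"op": "arm_command", "data": {
  "moves": [
    [[0, 0, 1], [0, 0, 0], 24],
    [[0, 0, 1], [0, 0, 0], 24],
    [[0, 0, 0.7], [0, 0, 0], 24],
    [[0, 0, 0], [0, 0, 0], 24],
    [[0, 0, 0], [0, 0, 0], 24]
  ]
}}

```text
time_s: 7.9
tool_pos: [0.5566, 0.0442, 0.0181]
tool_rot: [[1.0, -0.002, 0.001], [-0.002, -1.0, -0.0], [0.001, 0.0, -1.0]]
contact_force: [-0.1, -1.3, -0.7]
grip_width: 0.339
```

Call:
{"op": "arm_command", "data": {
  "moves": [
    [[0, 0, 0.5], [0, 0, 0], 24],
    [[0, 0, 0.3], [0, 0, 0], 24],
    [[0, 0, 0], [0, 0, 0], 24],
    [[0, 0, 0], [0, 0, 0], 32],
    [[0, 0, 0], [0, 0, 0], 40]
  ]
}}

```text
time_s: 8.52
tool_pos: [0.5567, 0.0443, 0.0172]
tool_rot: [[1.0, -0.002, 0.001], [-0.002, -1.0, -0.0], [0.001, 0.0, -1.0]]
contact_force: [-0.8, 0.6, 0.5]
grip_width: 0.472
```

```bash
python3 - <<'E'
from h import *
st()
s=manip.snapshot("scene")[:,:,::-1]
cv2.imwrite("pics/s6.png",s)
crop("scene",(255,230,345,335),6,"s6c.png",s)
E
sed -n 1,1p m6.py >/dev/null; python3 - <<'E'
import sys; sys.path.insert(0,".")
import os; os.chdir(".")
from h import *
from m6 import gold
s=cv2.imread("pics/s6.png")
b=[gold(s,(273.7,306.5)),gold(s,(305.5,316))]; print(b); W=onz("scene",b,.0085); d=W[1]-W[0]; print(W, W.mean(0)-[.051,0,0], -d[0]/d[1])
E
```

```text
t 8.53 pos [556.7  44.3  17.2] F [-0.8  0.6  0.5] M [-0.02 -0.01 -0.01] w 0.472 q [-0.01  0.23  1.79 -0.    1.12  1.56]
[[1.0, -0.0022, 0.0012], [-0.0022, -1.0, -0.0001], [0.0012, 0.0001, -1.0]]
[(np.float64(273.7622549019608), np.float64(307.203431372549)), (np.float64(306.0267558528428), np.float64(317.1783723522854))]
[[0.58568322 0.00575929 0.0085    ]
 [0.58582752 0.08087839 0.0085    ]] [0.53475537 0.04331884 0.0085    ] -0.0019209756119693037
```

View pics/s6c.png

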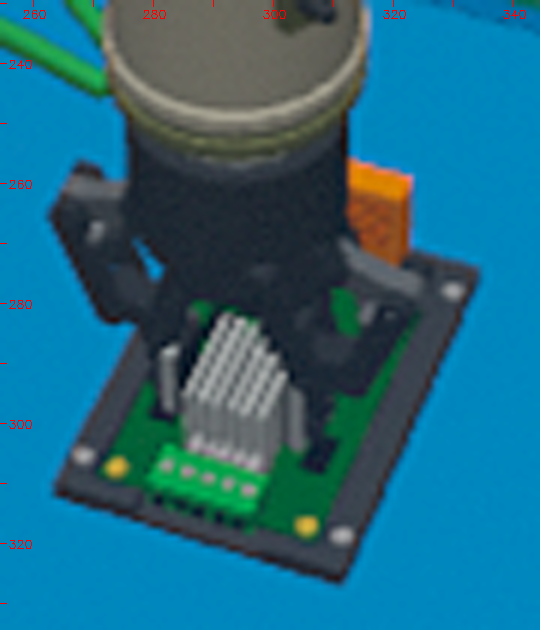

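```bash
python3 - <<'E'
from h import *
a=([.5567,.0443,.0172],down(-.0022))
plan([([.5567,.0443,.108],down(-.0022),3),([.463,.0440,.105],down(np.pi/2-.004),9),([.463,.0440,.045],down(np.pi/2-.004),2)])
E
```

```text
0 [0.0, -0.0, -30.3] [0.0, -0.0004, -0.0]
1 [0.0, -0.0, -30.3] [0.0, -0.0004, -0.0]
2 [0.0, -0.0, -30.3] [0.0, -0.0004, -0.0]
3 [-10.4, 0.1, 0.3] [0.0, 0.0, -0.1743]
4 [-10.3, -1.8, 0.3] [0.0, 0.0, -0.1743]
5 [-9.8, -3.5, 0.3] [0.0, 0.0, -0.1743]
6 [-9.0, -5.2, 0.3] [0.0, 0.0, -0.1743]
7 [-8.0, -6.6, 0.3] [0.0, 0.0, -0.1743]
8 [-6.7, -7.9, 0.3] [0.0, 0.0, -0.1743]
9 [-5.3, -9.0, 0.3] [0.0, 0.0, -0.1743]
10 [-3.6, -9.8, 0.3] [0.0, 0.0, -0.1743]
11 [-1.9, -10.2, 0.3] [0.0, 0.0, -0.1743]
12 [0.0, 0.0, 30.0] [0.0, 0.0, 0.0]
13 [0.0, 0.0, 30.0] [0.0, 0.0, 0.0]
```

Call:
{"op": "arm_command", "data": {
  "moves": [
    [[0, 0, -8], [0, 0, 0], 55],
    [[0, 0, -25], [0, 0, 0], 55],
    [[0, 0, -45], [0, 0, 0], 50],
    [[0, 0, -13], [0, 0, 0], 45],
    [[-10, 0, 0], [0, 0, -0.17], 42]
  ]
}}

```text
time_s: 9.2
tool_pos: [0.5482, 0.0442, 0.1106]
tool_rot: [[0.985, 0.17, 0.005], [0.17, -0.985, -0.0], [0.005, 0.001, -1.0]]
contact_force: [0.4, 0.3, -1.0]
grip_width: 0.492
```

Call:
{"op": "arm_command", "data": {
  "moves": [
    [[-10, -2, 0], [0, 0, -0.175], 42],
    [[-10, -3.5, 0], [0, 0, -0.175], 42],
    [[-9, -5, 0], [0, 0, -0.175], 42],
    [[-8, -6.5, 0], [0, 0, -0.175], 42],
    [[-7, -8, 0], [0, 0, -0.175], 42]
  ]
}}

```text
time_s: 9.82
tool_pos: [0.4939, 0.0441, 0.108]
tool_rot: [[0.499, 0.867, 0.001], [0.867, -0.499, -0.0], [0.0, 0.0, -1.0]]
contact_force: [-0.8, -0.3, 0.6]
grip_width: 0.497
```

Call:
{"op": "arm_command", "data": {
  "moves": [
    [[-5, -9, 0], [0, 0, -0.175], 42],
    [[-3.5, -10, 0], [0, 0, -0.175], 42],
    [[-2, -10, 0], [0, 0, -0.17], 42],
    [[0, 0, 0], [0, 0, 0], 42],
    [[0, 0, 0], [0, 0, 0], 42]
  ]
}}

```text
time_s: 10.45
tool_pos: [0.4637, 0.0443, 0.1083]
tool_rot: [[0.012, 1.0, 0.001], [1.0, -0.012, -0.0], [-0.0, 0.001, -1.0]]
contact_force: [-0.2, 1.2, 0.5]
grip_width: 0.492
```

```bash
python3 - <<'E'
from h import *
st()
t=manip.snapshot("top")[:,:,::-1];s=manip.snapshot("scene")[:,:,::-1]
cv2.imwrite("pics/t7.png",t);cv2.imwrite("pics/s7.png",s)
crop("scene",(255,210,345,335),5,"s7c.png",s)
crop("top",(300,170,380,270),6,"t7c.png",t)
plan([([.463,.0440,.045],down(np.pi/2-.004),3)])
E
```

```text
t 10.45 pos [463.7  44.3 108.3] F [-0.2  1.2  0.5] M [ 0.02  0.05 -0.03] w 0.492 q [-0.01 -0.14  1.99 -0.    1.29 -0.  ]
[[0.0119, 0.9999, 0.0013], [0.9999, -0.0119, -0.0001], [-0.0001, 0.0013, -1.0]]
0 [-0.1, -0.3, 21.1] [0.0004, 0.0, -0.0022]
1 [-0.1, -0.3, 21.1] [0.0004, 0.0, -0.0022]
2 [-0.1, -0.3, 21.1] [0.0004, 0.0, -0.0022]
```

View pics/s7c.png

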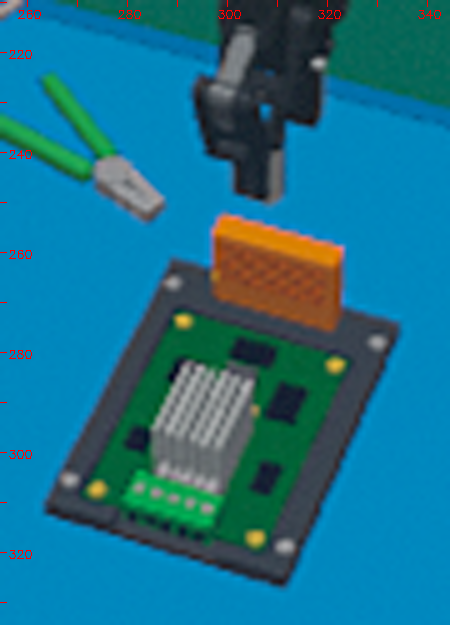

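View pics/t7c.png

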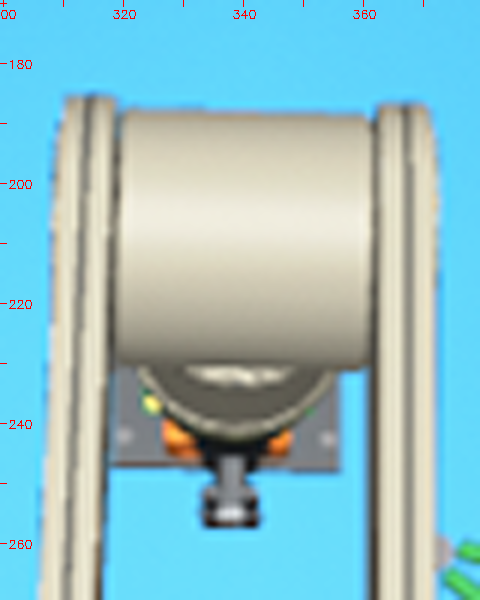

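Call:
{"op": "arm_command", "data": {
  "moves": [
    [[0, -0.3, 25], [0, 0, -0.004], 42],
    [[0, -0.3, 28], [0, 0, -0.003], 42],
    [[0, 0, 20], [0, 0, 0], 42],
    [[0, 0, 10], [0, 0, 0], 42],
    [[0, 0, 4], [0, 0, 0], 42]
  ]
}}

```text
time_s: 11.18
tool_pos: [0.4629, 0.0443, 0.0209]
tool_rot: [[0.002, 1.0, 0.0], [1.0, -0.002, -0.0], [-0.0, 0.0, -1.0]]
contact_force: [-0.3, 0.4, -0.0]
grip_width: 0.494
```

```bash
python3 - <<'E'
from h import *
st()
t=manip.snapshot("top")[:,:,::-1];s=manip.snapshot("scene")[:,:,::-1]
cv2.imwrite("pics/s8.png",s)
crop("scene",(255,210,345,335),5,"s8c.png",s)
crop("top",(300,170,380,270),6,"t8c.png",t)
E
```

```text
t 11.18 pos [462.9  44.3  20.9] F [-0.3  0.4 -0. ] M [-0.07  0.02 -0.06] w 0.494 q [-0.01 -0.02  2.05 -0.    1.11 -0.01]
[[0.0017, 1.0, 0.0004], [1.0, -0.0017, -0.0001], [-0.0001, 0.0004, -1.0]]
```

View pics/s8c.png

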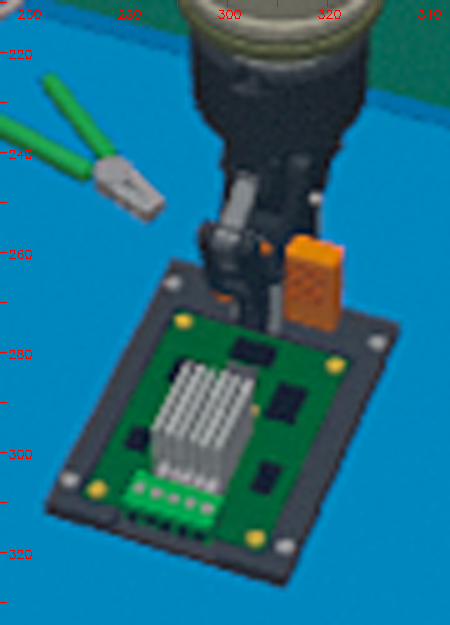

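Call:
{"op": "arm_command", "data": {
  "moves": [
    [[0, 0, 0], [0, 0, 0], 30],
    [[0, 0, 0], [0, 0, 0], 20],
    [[0, 0, 0], [0, 0, 0], 8],
    [[0, 0, 0], [0, 0, 0], 8],
    [[0, 0, 0], [0, 0, 0], 8]
  ],
  "squeeze": 100
}}

```text
time_s: 11.9
tool_pos: [0.4637, 0.0443, 0.0221]
tool_rot: [[0.001, 1.0, 0.002], [1.0, -0.001, -0.0], [-0.0, 0.002, -1.0]]
contact_force: [-0.4, 0.1, 6.0]
grip_width: 0.149
```

```bash
cat > m7.py <<'E'
from h import *
import sys
st()
s=manip.snapshot("scene")[:,:,::-1]
cv2.imwrite("pics/%s.png"%sys.argv[1],s)
P2=box(.150,.112,0,.010)
ex2=lambda n,X: X[0]<-.03
print("carrier",fit([("scene",s,lambda pose:hullsegs("scene",pose,P2,"br"))],flat,[.5257,.0437,-.0035],excl=ex2))
E
python3 m7.py s9
```

```text
t 11.90 pos [463.7  44.3  22.1] F [-0.4  0.1  6. ] M [-0.01  0.33 -0.03] w 0.149 q [-0.01 -0.02  2.05 -0.    1.11 -0.01]
[[0.001, 1.0, 0.0024], [1.0, -0.001, -0.0001], [-0.0001, 0.0024, -1.0]]
   ('scene', 0, 0) 18 med -0.14 sd 0.05
   ('scene', 0, 1) 25 med -0.02 sd 0.09
   ('scene', 0, 2) 18 med -0.16 sd 0.08
carrier [ 0.52442462  0.04378176 -0.00182613]
```

```bash
cat >> h.py <<'E'
BED=[.5887,-.2347,-.258]
def bedR():
    R,t=bedpose(BED); return np.c_[R[:,1],R[:,0],-R[:,2]]
def bedP(x,y,z):
    R,t=bedpose(BED); return R@(np.array([x,y,z])/1e3)+t
E
python3 - <<'E'
from h import *
print("bottle",onz("top",[[373,150]],.0),onz("scene",[[213,368]],0))
print(bedP(-61,2.2,122),bedR())
plan([([.4637,.0443,.19],down(np.pi/2-.001),6),(bedP(-61,2.2,122),bedR(),14)])
E
```

```text
bottle [[ 0.75719622 -0.06104958  0.        ]] [[ 0.76329784 -0.05317265  0.        ]]
[ 0.47920122 -0.20353003  0.1651551 ] [[ 0.25514726  0.83736187  0.4834511 ]
 [ 0.96690221 -0.22096401 -0.12757363]
 [ 0.          0.5        -0.8660254 ]]
0 [-0.0, 0.1, -28.0] [0.0004, 0.0, -0.0]
1 [-0.0, 0.1, -28.0] [0.0004, 0.0, -0.0]
2 [-0.0, 0.0, -28.0] [0.0004, 0.0, -0.0]
3 [0.0, 0.0, -28.0] [0.0004, 0.0, -0.0]
4 [0.0, 0.0, -28.0] [0.0004, 0.0, -0.0]
5 [0.0, 0.0, -28.0] [0.0004, 0.0, -0.0]
6 [-17.7, 1.1, 1.8] [-0.0372, -0.0048, 0.0179]
7 [-17.7, 1.4, 1.9] [-0.0372, -0.0048, 0.0179]
8 [-17.6, 1.6, 2.0] [-0.0372, -0.0048, 0.0179]
9 [-17.6, 1.9, 2.2] [-0.0372, -0.0048, 0.0179]
10 [-17.5, 2.1, 2.4] [-0.0372, -0.0048, 0.0179]
11 [-17.5, 2.3, 2.5] [-0.0372, -0.0048, 0.0179]
12 [-17.4, 2.5, 2.7] [-0.0372, -0.0048, 0.0179]
13 [-17.4, 2.7, 2.9] [-0.0372, -0.0048, 0.0179]
14 [-17.3, 2.9, 3.1] [-0.0372, -0.0048, 0.0179]
15 [-17.2, 3.1, 3.3] [-0.0372, -0.0048, 0.0179]
16 [-17.2, 3.3, 3.5] [-0.0372, -0.0048, 0.0179]
17 [-17.1, 3.5, 3.7] [-0.0372, -0.0048, 0.0179]
18 [-17.0, 3.6, 3.9] [-0.0372, -0.0048, 0.0179]
19 [-16.9, 3.8, 4.1] [-0.0372, -0.0048, 0.0179]
```

Call:
{"op": "arm_command", "data": {
  "moves": [
    [[0, 0, -5], [0, 0, 0], 8],
    [[0, 0, -15], [0, 0, 0], 8],
    [[0, 0, -30], [0, 0, 0], 8],
    [[0, 0, -35], [0, 0, 0], 8],
    [[0, 0, -35], [0, 0, 0], 8]
  ]
}}

```text
time_s: 12.58
tool_pos: [0.4624, 0.0443, 0.1429]
tool_rot: [[0.001, 1.0, 0.001], [1.0, -0.001, 0.0], [0.0, 0.001, -1.0]]
contact_force: [0.0, -0.5, -2.7]
grip_width: 0.149
```

```bash
python3 - <<'E'
from h import *
st()
s=manip.snapshot("scene")[:,:,::-1]
cv2.imwrite("pics/s10.png",s)
crop("scene",(225,150,345,290),5,"s10c.png",s)
E
```

```text
t 12.57 pos [462.4  44.3 142.9] F [ 0.  -0.5 -2.7] M [ 0.03  0.14 -0.08] w 0.149 q [-0.01 -0.18  1.96  0.    1.36 -0.01]
[[0.001, 1.0, 0.0008], [1.0, -0.001, 0.0], [0.0, 0.0008, -1.0]]
```

View pics/s10c.png

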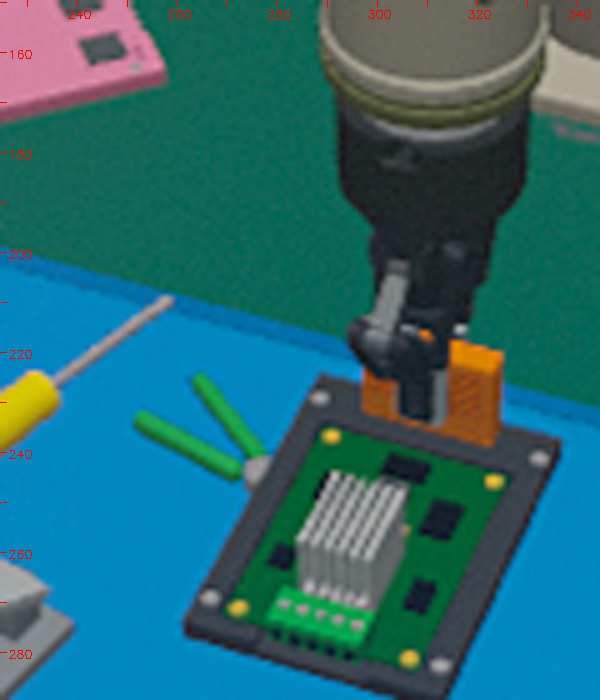

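Carrier is lifted level with the board seated in it. The next move goes to the bed approach pose.

```bash
python3 - <<'E'
from h import *
plan([([.462,.0443,.178],down(np.pi/2-.001),1),(bedP(-61,2.2,122),bedR(),12)])
E
```

```text
0 [-0.0, -3.1, -29.7] [0.0081, 0.0001, 0.0001]
1 [-20.7, 1.5, 1.1] [-0.0434, -0.0056, 0.0209]
2 [-20.6, 1.8, 1.3] [-0.0434, -0.0056, 0.0209]
3 [-20.6, 2.2, 1.5] [-0.0434, -0.0056, 0.0209]
4 [-20.5, 2.6, 1.7] [-0.0434, -0.0056, 0.0209]
5 [-20.4, 2.9, 1.9] [-0.0434, -0.0056, 0.0209]
6 [-20.4, 3.3, 2.2] [-0.0434, -0.0056, 0.0209]
7 [-20.3, 3.6, 2.4] [-0.0434, -0.0056, 0.0209]
8 [-20.2, 3.9, 2.7] [-0.0434, -0.0056, 0.0209]
9 [-20.1, 4.2, 3.0] [-0.0434, -0.0056, 0.0209]
10 [-20.0, 4.5, 3.3] [-0.0434, -0.0056, 0.0209]
11 [-19.9, 4.7, 3.6] [-0.0434, -0.0056, 0.0209]
12 [-19.7, 5.0, 3.9] [-0.0434, -0.0056, 0.0209]
```

Call:
{"op": "arm_command", "data": {
  "moves": [
    [[0, 0, -25], [0, 0, 0], 8],
    [[-10, 0, -10], [0, 0, 0], 8],
    [[-15, 1, 1], [-0.03, -0.004, 0.014], 8],
    [[-20, 1.5, 2], [-0.043, -0.006, 0.02], 8],
    [[-20, 2, 2], [-0.043, -0.006, 0.02], 8]
  ]
}}

```text
time_s: 13.25
tool_pos: [0.4655, -0.0222, 0.1699]
tool_rot: [[0.057, 0.992, 0.116], [0.998, -0.055, -0.02], [-0.013, 0.117, -0.993]]
contact_force: [-0.8, -0.3, -2.5]
grip_width: 0.149
```

```bash
python3 - <<'E'
from h import *
plan([(bedP(-61,2.2,122),bedR(),9)])
E
```

```text
0 [-20.0, 2.6, 1.1] [-0.0448, -0.0057, 0.0218]
1 [-19.9, 2.9, 1.3] [-0.0448, -0.0057, 0.0218]
2 [-19.9, 3.3, 1.6] [-0.0448, -0.0057, 0.0218]
3 [-19.8, 3.7, 1.9] [-0.0448, -0.0057, 0.0218]
4 [-19.7, 4.0, 2.2] [-0.0448, -0.0057, 0.0218]
5 [-19.6, 4.3, 2.4] [-0.0448, -0.0057, 0.0218]
6 [-19.5, 4.6, 2.8] [-0.0448, -0.0057, 0.0218]
7 [-19.4, 4.9, 3.1] [-0.0448, -0.0057, 0.0218]
8 [-19.2, 5.2, 3.4] [-0.0448, -0.0057, 0.0218]
```

Call:
{"op": "arm_command", "data": {
  "moves": [
    [[-20, 2.5, 1], [-0.045, -0.006, 0.022], 8],
    [[-20, 3, 1.5], [-0.045, -0.006, 0.022], 8],
    [[-20, 3.5, 1.5], [-0.045, -0.006, 0.022], 8],
    [[-20, 3.5, 2], [-0.045, -0.006, 0.022], 8],
    [[-20, 4, 2], [-0.045, -0.006, 0.022], 8]
  ]
}}

```text
time_s: 13.88
tool_pos: [0.4727, -0.1235, 0.1672]
tool_rot: [[0.171, 0.929, 0.33], [0.985, -0.155, -0.074], [-0.017, 0.337, -0.941]]
contact_force: [1.1, -0.1, -2.4]
grip_width: 0.145
```

Call:
{"op": "arm_command", "data": {
  "moves": [
    [[-20, 4.5, 2.5], [-0.045, -0.006, 0.022], 8],
    [[-20, 4.5, 3], [-0.045, -0.006, 0.022], 8],
    [[-18, 4.5, 3], [-0.045, -0.006, 0.022], 8],
    [[-12, 3, 2], [-0.022, -0.003, 0.011], 8],
    [[-4, 1, 1], [0, 0, 0], 8]
  ]
}}

```text
time_s: 14.5
tool_pos: [0.4784, -0.1996, 0.1653]
tool_rot: [[0.247, 0.85, 0.464], [0.969, -0.215, -0.122], [-0.004, 0.48, -0.877]]
contact_force: [-0.9, 0.5, -2.9]
grip_width: 0.149
```

```bash
python3 - <<'E'
from h import *
st()
plan([(bedP(-61,2.2,75),bedR(),4)])
E
```

```text
t 14.50 pos [ 478.4 -199.6  165.3] F [-0.9  0.5 -2.9] M [0.18 0.63 0.01] w 0.149 q [-0.61 -0.56  2.28  0.21  0.95 -0.44]
[[0.2473, 0.8505, 0.4643], [0.9689, -0.215, -0.1223], [-0.0042, 0.4801, -0.8772]]
0 [-0.9, 0.6, 12.0] [-0.0057, -0.0001, 0.0023]
1 [-0.9, 0.6, 12.0] [-0.0057, -0.0001, 0.0023]
2 [-0.9, 0.5, 12.0] [-0.0057, -0.0001, 0.0023]
3 [-0.9, 0.4, 12.0] [-0.0057, -0.0001, 0.0023]
```

Call:
{"op": "arm_command", "data": {
  "moves": [
    [[-1, 0.6, 12], [-0.006, 0, 0.002], 8],
    [[-1, 0.6, 12], [-0.006, 0, 0.002], 8],
    [[-1, 0.5, 12], [-0.006, 0, 0.002], 8],
    [[-0.6, 0.4, 12], [-0.005, 0, 0.002], 8],
    [[0, 0, 6], [0, 0, 0], 8]
  ]
}}

```text
time_s: 15.12
tool_pos: [0.5059, -0.2091, 0.119]
tool_rot: [[0.252, 0.838, 0.484], [0.968, -0.218, -0.126], [0.0, 0.5, -0.866]]
contact_force: [-0.3, 0.5, -2.4]
grip_width: 0.147
```

```bash
python3 - <<'E'
from h import *
st()
R,t=bedpose(BED); o=manip.get_obs(); print("tcp in bed",(R.T@(o["tool_pos"]-t)*1e3).round(1), "rot err",Rn.from_matrix(bedR().T@o["tool_rot"]).as_rotvec().round(4))
tt=manip.snapshot("top")[:,:,::-1];s=manip.snapshot("scene")[:,:,::-1]
cv2.imwrite("pics/s11.png",s);cv2.imwrite("pics/t11.png",tt)
crop("scene",(100,190,250,330),5,"s11c.png",s)
crop("top",(380,140,490,250),5,"t11c.png",tt)
E
```

```text
t 15.12 pos [ 505.9 -209.1  119. ] F [-0.3  0.5 -2.4] M [0.15 0.71 0.09] w 0.147 q [-0.6  -0.41  2.28  0.24  0.79 -0.47]
[[0.2522, 0.838, 0.4839], [0.9677, -0.2185, -0.1259], [0.0002, 0.5, -0.866]]
tcp in bed [-60.5   3.6  68.4] rot err [-0.      0.0017 -0.0026]
```

View pics/s11c.png

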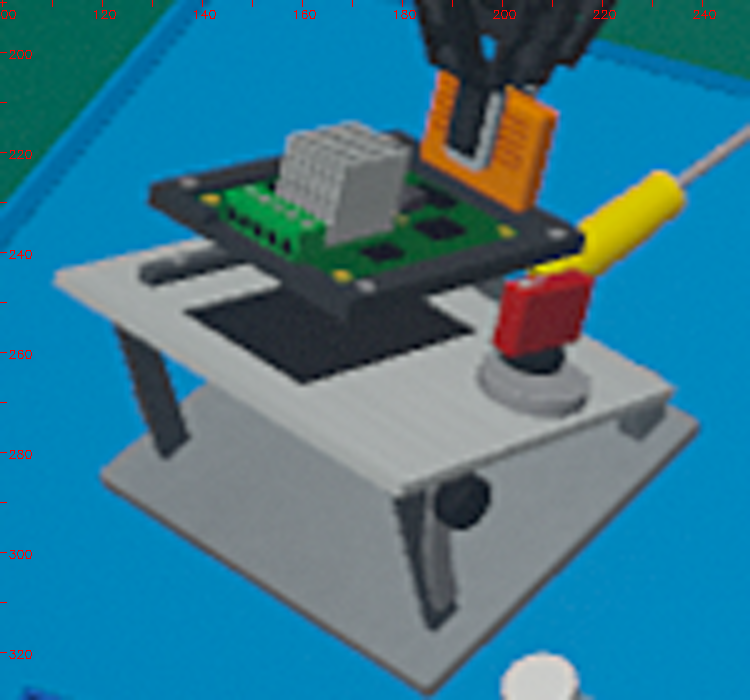

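View pics/t11c.png

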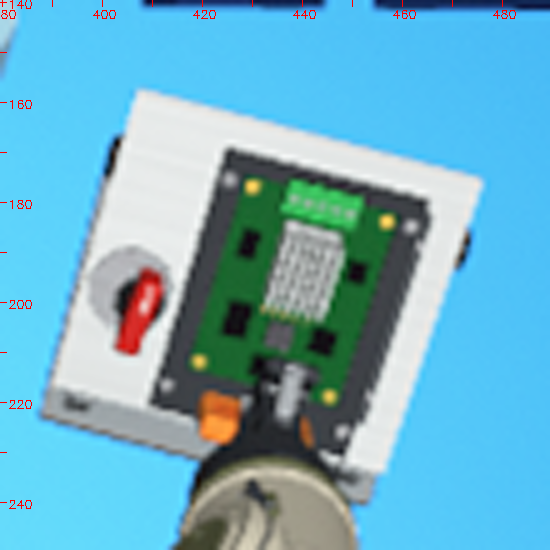

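```bash
cat > m8.py <<'E'
from h import *
import sys
tf,sf,h=sys.argv[1],sys.argv[2],float(sys.argv[3])/1e3
P2=box(.150,.112,0,.010)
for n,f,bed in (("top",tf,[.58948,-.23482,-.2624]),("scene",sf,[.58475,-.23509,-.2555])):
    im=cv2.imread(f); Rb,tb=bedpose(bed)
    def pf(p): 
        return Rb@Rn.from_euler("z",p[2]).as_matrix(),Rb@np.array([p[0],p[1],h])+tb
    # exclude near handle & occluded
    ex=lambda n,X: X[0]<-.02 if n=="scene" else (X[0]<-.03)
    p=fit([(n,im,lambda pose:hullsegs(n,pose,P2,"g"))],pf,[.003,.003,0],excl=ex,w=3.)
    print(n,"bed-rel mm",p[:2]*1e3,"yaw",p[2]," abs yaw",bed[2]+p[2],"world",pf(p)[1])
E
python3 m8.py pics/t11.png pics/s11.png 46.3
```

```text
('top', 0, 0) 18 med 0.53 sd 0.25
   ('top', 0, 2) 18 med 0.52 sd 0.16
   ('top', 0, 3) 25 med -0.01 sd 0.07
top bed-rel mm [3.53638196 1.75364584] yaw 0.011009137184699525  abs yaw -0.2513908628153005 world [ 0.57053508 -0.22791573  0.13186517]
   ('scene', 0, 0) 8 med -0.44 sd 0.55
   ('scene', 0, 1) 13 med -0.17 sd 0.72
   ('scene', 0, 2) 12 med -0.03 sd 0.70
scene bed-rel mm [6.85837481 6.7501358 ] yaw 0.03415298063363107  abs yaw -0.22134701936636894 world [ 0.56980419 -0.2242094   0.13352616]
```

```bash
cat > m9.py <<'E'
from h import *
# bed line-by-line: crossing points back-projected to bed plane -> bed coords line fit
c=lambda x,y:np.array([x,y,0.])/1e3
LN={"fence":(c(-56,-56),c(56,-56),"g"),"ledge":(c(-75,-50),c(-75,50),"g"),"up":(c(88,108),c(88,-80),"br"),"upg":(c(88,108),c(88,-80),"g"),"left":(c(80,112),c(-85,112),"br"),"leftg":(c(80,112),c(-85,112),"g"),"rightg":(c(80,-84),c(-85,-84),"br")}
for n,f in (("top","pics/top0.png"),("scene","pics/scene0.png")):
    im=cv2.imread(f); R,t=bedpose([.5895,-.2348,-.2575] if n=="top" else [.58475,-.23509,-.2555]); nrm=R[:,2]
    for k,(A,B,kd) in LN.items():
        if n=="scene" and k in("right","up","left","rightg"): continue
        S=sig(im,kd); pts=[]
        e=proj(n,np.array([R@A+t,R@B+t])); dd=e[1]-e[0]; nn=np.array([-dd[1],dd[0]])/np.linalg.norm(dd)
        for u in np.linspace(0.02,.98,60):
            if n=="scene" and k=="ledge" and u>.6: continue
            q=proj(n,R@(A+(B-A)*u)+t)[0]; cr=cross(S,q,nn,2.5)
            if cr is None: continue
            o,d=ray(n,q+cr*nn); d=d[0]; w=((t-o)@nrm)/(d@nrm); pts.append(R.T@(o+w*d-t)*1e3)
        if len(pts)<10: print(n,k,len(pts)); continue
        pts=np.array(pts); i=0 if abs(A[0]-B[0])>.01 else 1; j=1-i
        pf=np.polyfit(pts[:,i],pts[:,j],1); r=pts[:,j]-np.polyval(pf,pts[:,i]); g=abs(r)<2*r.std(); pf=np.polyfit(pts[g,i],pts[g,j],1)
        print(n,k,len(pts),"at %.2f (mid)"%np.polyval(pf,(A+B)[i]/2*1e3),"ang %.4f"%(pf[0] if i==0 else -pf[0]),"sd %.2f"%r.std())
E
python3 m9.py
```

```text
top fence 60 at -56.14 (mid) ang -0.0084 sd 0.46
top ledge 60 at -75.84 (mid) ang 0.0000 sd 0.37
top up 60 at 88.74 (mid) ang -0.0012 sd 0.19
top upg 60 at 88.10 (mid) ang -0.0003 sd 0.23
top left 60 at 115.65 (mid) ang 0.0116 sd 1.10
top leftg 52 at 111.88 (mid) ang 0.0041 sd 0.48
top rightg 60 at -84.81 (mid) ang -0.0048 sd 0.97
scene fence 60 at -56.00 (mid) ang -0.0001 sd 0.28
scene ledge 36 at -75.03 (mid) ang 0.0023 sd 0.33
scene upg 0
scene leftg 52 at 113.35 (mid) ang -0.0014 sd 0.49
```

```bash
cat > m10.py <<'E'
from h import *
from m6 import gold
import sys
BT={"top":[.5893,-.2349,-.2575],"scene":[.58475,-.23509,-.2555]}
def meas(n,im,pts,h,verbose=1,r=3):
    """pts: list of (uv guess, carrier xyz mm)"""
    Rb,tb=bedpose(BT[n]); uv=[gold(im,g,r) for g,_ in pts]; X=np.array([x for _,x in pts],float)/1e3
    def f(p):
        W=(X@Rn.from_euler("z",p[2]).as_matrix().T+np.array([p[0],p[1],h]))@Rb.T+tb; return (proj(n,W)-uv).ravel()
    s=least_squares(f,[.003,.003,0],x_scale=[.001,.001,.01]); 
    print(n,"rel mm",(s.x[:2]*1e3).round(2),"yaw %.4f"%s.x[2],"res",s.fun.round(2))
    return s.x
if __name__=="__main__":
    t=cv2.imread("pics/t11.png");s=cv2.imread("pics/s11.png")
    G=lambda a,b:[9.5+a*51,b*37,8.5]
    # crop -> px: u=x/5+100 (scene), 380 (top)
    S=lambda x,y:(x/5+100-.4,y/5+190-.4); T=lambda x,y:(x/5+380-.4,y/5+140-.4)
    meas("scene",s,[(S(211,200),G(1,-1)),(S(342,275),G(1,1)),(S(506,231),G(-1,1))],.0463)
    meas("top",t,[(T(253,187),G(1,1)),(T(387,222),G(1,-1)),(T(199,361),G(-1,1)),(T(329,397),G(-1,-1))],.0463)
E
python3 m10.py
```

```text
scene rel mm [5.97 5.72] yaw 0.0049 res [-0.18 -0.03  0.07 -0.    0.13  0.  ]
top rel mm [2.67 3.74] yaw 0.0026 res [ 0.18  0.06 -0.14 -0.04 -0.05  0.05  0.01 -0.08]
```

```bash
cat > m11.py <<'E'
from h import *
from m6 import gold
from m10 import meas
t0=cv2.imread("pics/top0.png");s0=cv2.imread("pics/scene0.png")
t=cv2.imread("pics/t11.png");s=cv2.imread("pics/s11.png")
for n,im,car,g in (("scene",s0,[.5257,.0437,-.0035],[(289,265.8),(330.2,277.8),(268.3,305),(311.3,318.3)]),("top",t0,[.5287,.044,-.0042],[(320.8,202),(354.2,202.5),(320,242),(354,242.5)])):
    uv=[gold(im,q,2) for q in g]; W=onz(n,uv,.0105); R,tt=flat(car); print(n,np.round(uv,1).tolist(),((W-tt)@R*1e3)[:,:2].round(1).tolist())
E
python3 m11.py
```

```text
scene [[289.1, 266.1], [330.0, 278.0], [268.4, 305.4], [311.5, 318.7]] [[-59.2, -49.8], [-59.4, 50.3], [61.1, -49.9], [61.0, 50.4]]
top [[321.0, 202.1], [354.2, 202.3], [320.2, 242.0], [354.0, 242.2]] [[62.1, 50.1], [63.0, -48.3], [-58.1, 50.5], [-56.9, -48.9]]
```

```bash
python3 - <<'E'
s=open("m6.py").read()
s=s.replace("g=(I[vs,us,2]-80).clip(0);","w=I[vs,us,2]; g=(w-(max(80,np.percentile(w,35)+8))).clip(0)*(np.hypot(vs-v0,us-u0)<=r+.3);")
open("m6.py","w").write(s)
E
python3 m11.py; cat > m12.py <<'E'
from h import *
from m10 import meas
t=cv2.imread("pics/t11.png");s=cv2.imread("pics/s11.png")
G=lambda a,b:[9.5+a*51,b*37,8.5]
C=lambda a,b:[a*60,b*50,10.5]
S=lambda x,y:(x/5+100-.4,y/5+190-.4); T=lambda x,y:(x/5+380-.4,y/5+140-.4)
print("gold");meas("scene",s,[(S(211,200),G(1,-1)),(S(342,275),G(1,1)),(S(506,231),G(-1,1))],.0463)
meas("top",t,[(T(253,187),G(1,1)),(T(387,222),G(1,-1)),(T(199,361),G(-1,1)),(T(329,397),G(-1,-1))],.0463)
print("screws");meas("scene",s,[(S(190,183),C(1,-1)),(S(558,233),C(-1,1)),(S(365,287),C(1,1))],.0463,r=2)
meas("top",t,[(T(231,180),C(1,1)),(T(411,227),C(1,-1)),(T(167,385),C(-1,1)),(T(343,431),C(-1,-1))],.0463,r=2)
E
python3 m12.py
```

```text
scene [[289.1, 266.1], [330.0, 278.0], [268.4, 305.4], [311.5, 318.7]] [[-59.2, -49.8], [-59.4, 50.3], [61.1, -49.9], [61.0, 50.4]]
top [[320.9, 202.3], [354.7, 202.8], [320.2, 242.1], [354.3, 242.7]] [[61.4, 50.5], [61.4, -49.7], [-58.4, 50.2], [-58.6, -49.6]]
gold
scene rel mm [5.98 5.73] yaw 0.0035 res [-0.22 -0.08  0.1   0.02  0.14  0.02]
top rel mm [2.65 3.7 ] yaw 0.0021 res [ 0.14  0.03 -0.11 -0.02 -0.04  0.05  0.01 -0.07]
screws
scene rel mm [7.3  6.36] yaw 0.0012 res [-0.02 -0.09 -0.03  0.05  0.05  0.04]
top rel mm [4.21 3.69] yaw 0.0033 res [ 0.06  0.09 -0.05  0.02  0.22  0.05 -0.23 -0.17]
```

```bash
cat > joint.py <<'E'
from h import *
from m6 import gold
from m10 import BT
def joint(obs,free=6,p0=(3,3,45,0,0,0)):
    """obs: list (cam,uv,carrier mm)"""
    def f(p,full=False):
        R=Rn.from_rotvec(np.r_[p[3:]]).as_matrix() ; out=[]
        for n,uv,X in obs:
            Rb,tb=bedpose(BT[n]); W=Rb@((R@np.array(X)+p[:3])/1e3)+tb; out+=list(proj(n,W)[0]-uv)
        return np.array(out)
    m=np.array([1,1,1]+([1,1,1] if free==6 else [0,0,1]),bool); p=np.array(p0,float)
    def g(x): q=p.copy(); q[m]=x; return f(q)
    s=least_squares(g,p[m],x_scale=np.array([1,1,1,.01,.01,.01])[m]); q=p.copy(); q[m]=s.x
    print("rel",q[:3].round(2),"rot(bed axes)",q[3:].round(4),"rms px %.2f"%np.sqrt((s.fun**2).mean())); return q
E
cat > m13.py <<'E'
from joint import *
t=cv2.imread("pics/t11.png");s=cv2.imread("pics/s11.png")
C=lambda a,b:[a*60+1.15,b*50+.3,10.5]
S=lambda x,y:(x/5+100-.4,y/5+190-.4); T=lambda x,y:(x/5+380-.4,y/5+140-.4)
O=[("scene",gold(s,S(*g),2),C(*k)) for g,k in (((190,183),(1,-1)),((558,233),(-1,1)),((365,287),(1,1)))]+[("top",gold(t,T(*g),2),C(*k)) for g,k in (((231,180),(1,1)),((411,227),(1,-1)),((167,385),(-1,1)),((343,431),(-1,-1)))]
joint(O,4);joint(O,6)
E
python3 m13.py
```

```text
rel [ 2.57  3.19 44.29] rot(bed axes) [0.     0.     0.0024] rms px 0.14
rel [ 2.55  3.2  44.43] rot(bed axes) [-0.0015  0.0043  0.0019] rms px 0.13
```

Call:
{"op": "arm_command", "data": {
  "moves": [
    [[-0.3, 0.1, 8], [0, 0, 0.001], 8],
    [[-0.3, 0.1, 10], [0, 0, 0.001], 8],
    [[-0.2, 0.1, 7], [0, 0, 0], 8],
    [[-0.1, 0.1, 3], [0, 0, 0], 8],
    [[0, 0, 0], [0, 0, 0], 8]
  ]
}}

```text
time_s: 15.85
tool_pos: [0.5196, -0.214, 0.0961]
tool_rot: [[0.254, 0.837, 0.485], [0.967, -0.22, -0.127], [0.001, 0.501, -0.866]]
contact_force: [-1.0, 0.6, -2.9]
grip_width: 0.148
```

```bash
python3 - <<'E'
from h import *
st()
R,t=bedpose(BED); o=manip.get_obs(); print("tcp in bed",(R.T@(o["tool_pos"]-t)*1e3).round(1), "rot err",Rn.from_matrix(bedR().T@o["tool_rot"]).as_rotvec().round(4))
tt=manip.snapshot("top")[:,:,::-1];s=manip.snapshot("scene")[:,:,::-1]
cv2.imwrite("pics/s12.png",s);cv2.imwrite("pics/t12.png",tt)
crop("scene",(110,200,240,310),6,"s12c.png",s)
crop("top",(390,150,480,250),6,"t12c.png",tt)
E
```

```text
t 15.85 pos [ 519.6 -214.    96.1] F [-1.   0.6 -2.9] M [ 0.17  0.65 -0.05] w 0.148 q [-0.59 -0.32  2.26  0.25  0.72 -0.48]
[[0.2541, 0.837, 0.4846], [0.9672, -0.2202, -0.1266], [0.0007, 0.5009, -0.8655]]
tcp in bed [-59.4   2.4  41.4] rot err [-0.001   0.0012 -0.0006]
```

View pics/s12c.png

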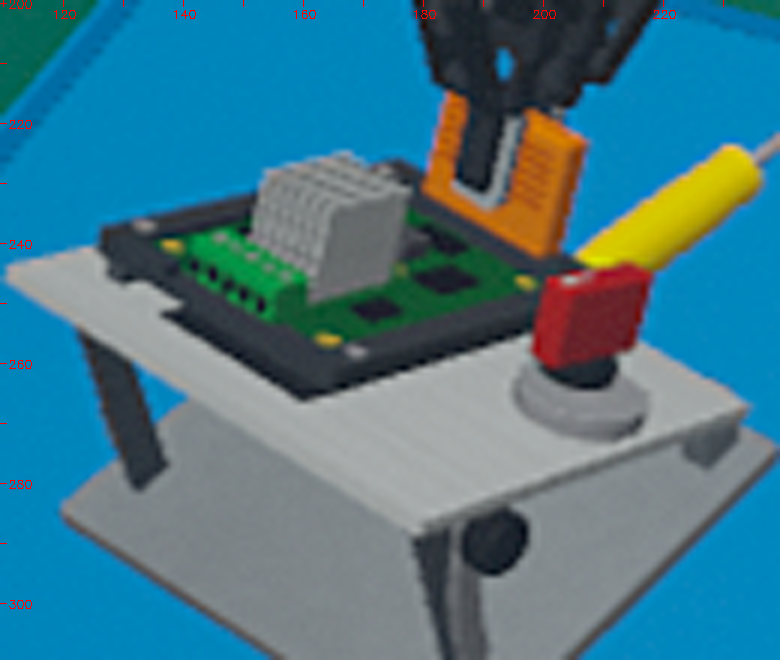

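View pics/t12c.png

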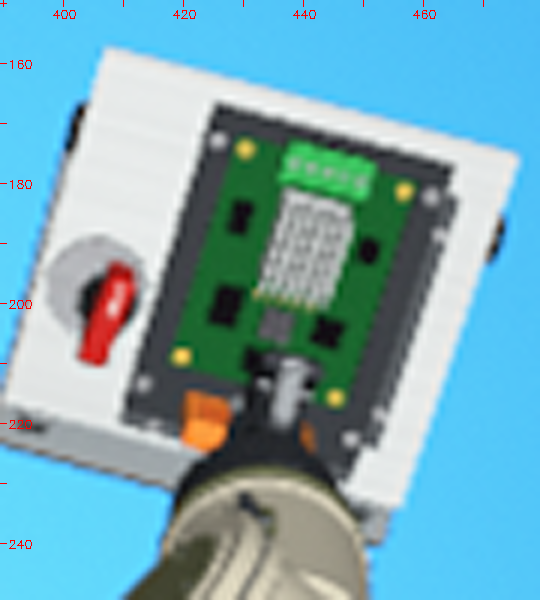

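```bash
cat > m14.py <<'E'
from joint import *
t=cv2.imread("pics/t12.png");s=cv2.imread("pics/s12.png")
C=lambda a,b:[a*60+1.15,b*50+.3,10.5]
S=lambda x,y:(x/6+110-.4,y/6+200-.4); T=lambda x,y:(x/6+390-.4,y/6+150-.4)
O=[("scene",gold(s,S(*g),2),C(*k)) for g,k in (((146,226),(1,-1)),((357,351),(1,1)))]+[("top",gold(t,T(*g),2),C(*k)) for g,k in (((218,140),(1,1)),((431,196),(1,-1)),((144,384),(-1,1)),((351,438),(-1,-1)))]
joint(O,4,(3,3,18,0,0,0));joint(O,6,(3,3,18,0,0,0))
E
python3 m14.py
```

```text
rel [ 3.83  1.75 17.5 ] rot(bed axes) [ 0.      0.     -0.0006] rms px 0.16
rel [ 3.96  1.97 19.25] rot(bed axes) [-0.0025  0.0257 -0.0012] rms px 0.12
```

Call:
{"op": "arm_command", "data": {
  "moves": [
    [[0.1, -0.2, 4], [0, 0, 0], 8],
    [[0.1, -0.2, 4], [0, 0, 0], 8],
    [[0.1, -0.1, 3], [0, 0, 0], 8],
    [[0, 0, 2], [0, 0, 0], 8],
    [[0, 0, 0], [0, 0, 0], 8]
  ]
}}

```text
time_s: 16.58
tool_pos: [0.5255, -0.2152, 0.0847]
tool_rot: [[0.254, 0.837, 0.485], [0.967, -0.22, -0.127], [0.001, 0.501, -0.865]]
contact_force: [0.2, -0.5, -3.2]
grip_width: 0.148
```

```bash
cat > m15.py <<'E'
from h import *
import sys
st()
R,t=bedpose(BED); o=manip.get_obs(); print("tcp in bed",(R.T@(o["tool_pos"]-t)*1e3).round(1), "rot err",Rn.from_matrix(bedR().T@o["tool_rot"]).as_rotvec().round(4),"F bed",(R.T@o["contact_force"]).round(1),"M tool",(o["tool_rot"].T@o["torque"]).round(2))
k=sys.argv[1]
tt=manip.snapshot("top")[:,:,::-1];s=manip.snapshot("scene")[:,:,::-1]
cv2.imwrite(f"pics/s{k}.png",s);cv2.imwrite(f"pics/t{k}.png",tt)
crop("scene",(110,200,240,310),6,f"s{k}c.png",s)
crop("top",(390,150,480,250),6,f"t{k}c.png",tt)
E
python3 m15.py 13
```

```text
t 16.57 pos [ 525.5 -215.2   84.7] F [ 0.2 -0.5 -3.2] M [0.11 0.69 0.03] w 0.148 q [-0.58 -0.28  2.25  0.26  0.69 -0.49]
[[0.2541, 0.8369, 0.4847], [0.9672, -0.2203, -0.1267], [0.0007, 0.501, -0.8654]]
tcp in bed [-59.9   2.7  28.4] rot err [-0.0012  0.0012 -0.0006] F bed [-1.3 -0.5 -2.9] M tool [ 0.7  -0.05 -0.06]
```

View pics/s13c.png

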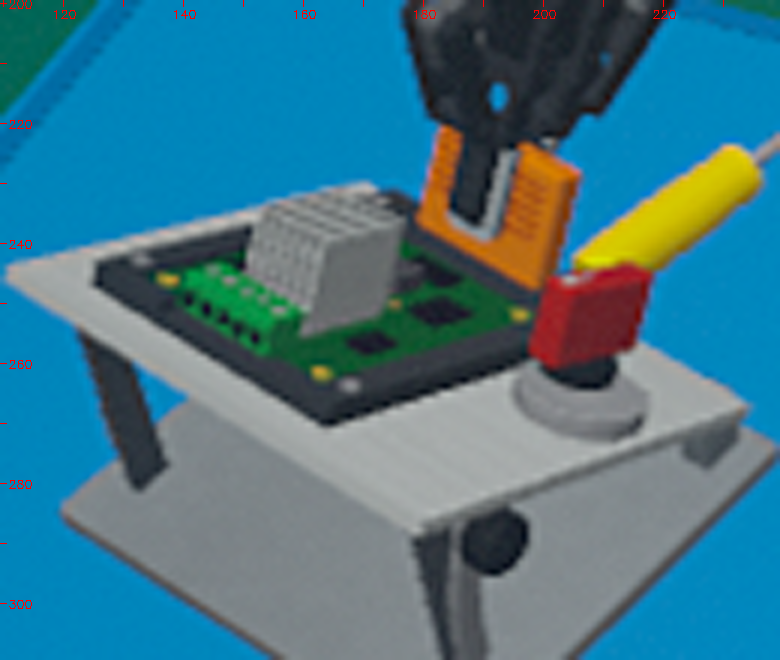

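View pics/t13c.png

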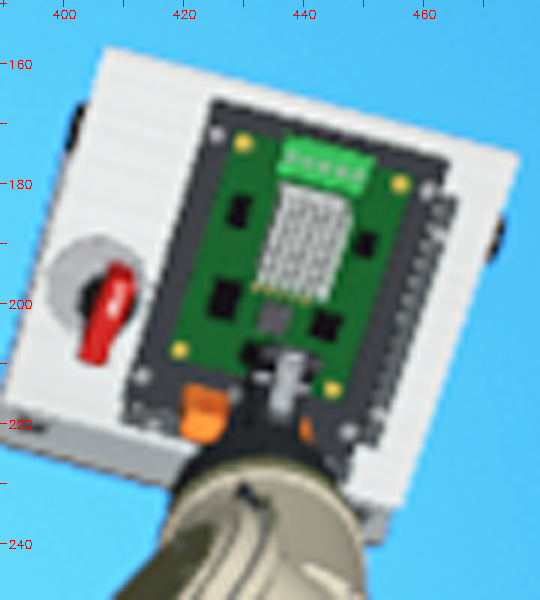

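```bash
cat > m16.py <<'E'
from joint import *
t=cv2.imread("pics/t13.png");s=cv2.imread("pics/s13.png")
C=lambda a,b:[a*60+1.15,b*50+.3,10.5]
S=lambda x,y:(x/6+110-.4,y/6+200-.4); T=lambda x,y:(x/6+390-.4,y/6+150-.4)
O=[("scene",gold(s,S(*g),2),C(*k)) for g,k in (((140,261),(1,-1)),((348,385),(1,1)))]+[("top",gold(t,T(*g),2),C(*k)) for g,k in (((217,134),(1,1)),((427,190),(1,-1)),((141,376),(-1,1)),((349,430),(-1,-1)))]
joint(O,4,(3,3,6,0,0,0));joint(O,6,(3,3,6,0,0,0))
E
python3 m16.py
```

```text
rel [4.75 2.98 8.41] rot(bed axes) [ 0.      0.     -0.0101] rms px 0.63
rel [4.99 2.5  9.97] rot(bed axes) [-0.057   0.0194 -0.0021] rms px 0.36
```

Call:
{"op": "arm_command", "data": {
  "moves": [
    [[0, 0, 1], [0, 0, 0], 8],
    [[0, 0, 1], [0, 0, 0], 8],
    [[0, 0, 1], [0, 0, 0], 8],
    [[0, 0, 0.5], [0, 0, 0], 8],
    [[0, 0, 0], [0, 0, 0], 8]
  ]
}}

```text
time_s: 17.3
tool_pos: [0.5273, -0.2157, 0.0818]
tool_rot: [[0.254, 0.837, 0.485], [0.967, -0.22, -0.127], [0.001, 0.501, -0.865]]
contact_force: [0.6, 0.6, -2.6]
grip_width: 0.15
```

```bash
python3 m15.py 14
```

```text
t 17.30 pos [ 527.3 -215.7   81.8] F [ 0.6  0.6 -2.6] M [ 0.19  0.62 -0.02] w 0.150 q [-0.58 -0.27  2.25  0.26  0.68 -0.49]
[[0.2542, 0.8368, 0.485], [0.9672, -0.2203, -0.1268], [0.0007, 0.5013, -0.8653]]
tcp in bed [-59.7   2.7  25.1] rot err [-0.0015  0.0011 -0.0005] F bed [-1.   0.7 -2.5] M tool [0.65 0.01 0.03]
```

Call:
{"op": "arm_command", "data": {
  "moves": [
    [[0, 0, 0.7], [0, 0, 0], 8],
    [[0, 0, 0.5], [0, 0, 0], 8],
    [[0, 0, 0.5], [0, 0, 0], 8],
    [[0, 0, 0], [0, 0, 0], 8],
    [[0, 0, 0], [0, 0, 0], 8]
  ]
}}

```text
time_s: 18.02
tool_pos: [0.5281, -0.2159, 0.0805]
tool_rot: [[0.254, 0.837, 0.485], [0.967, -0.22, -0.127], [0.001, 0.501, -0.865]]
contact_force: [-0.3, 0.3, -2.7]
grip_width: 0.148
```

```bash
python3 m15.py 15
```

```text
t 18.02 pos [ 528.1 -215.9   80.5] F [-0.3  0.3 -2.7] M [0.15 0.62 0.03] w 0.148 q [-0.58 -0.26  2.25  0.26  0.67 -0.49]
[[0.2542, 0.8367, 0.4851], [0.9672, -0.2202, -0.127], [0.0006, 0.5014, -0.8652]]
tcp in bed [-59.6   2.7  23.4] rot err [-0.0017  0.001  -0.0006] F bed [-1.7  0.2 -2.1] M tool [ 0.64  0.   -0.03]
```

View pics/s15c.png

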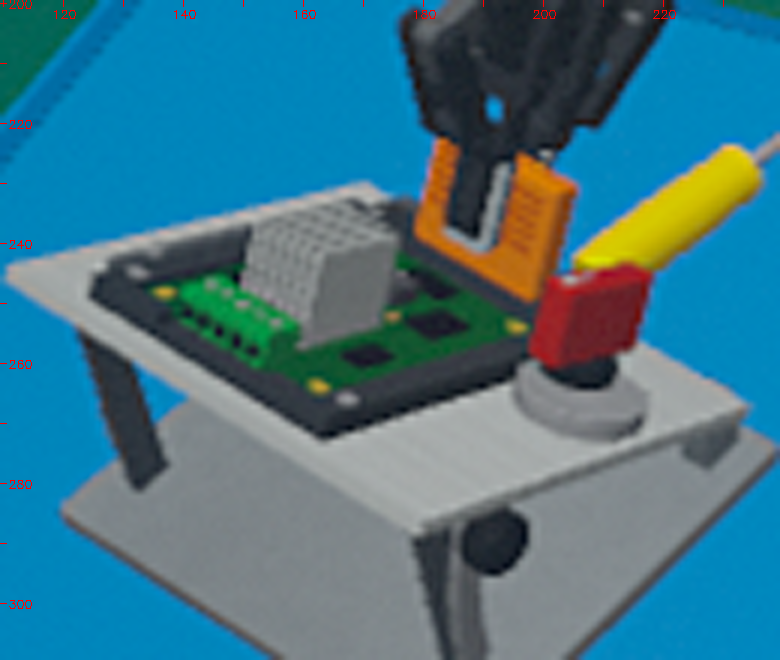

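View pics/t15c.png

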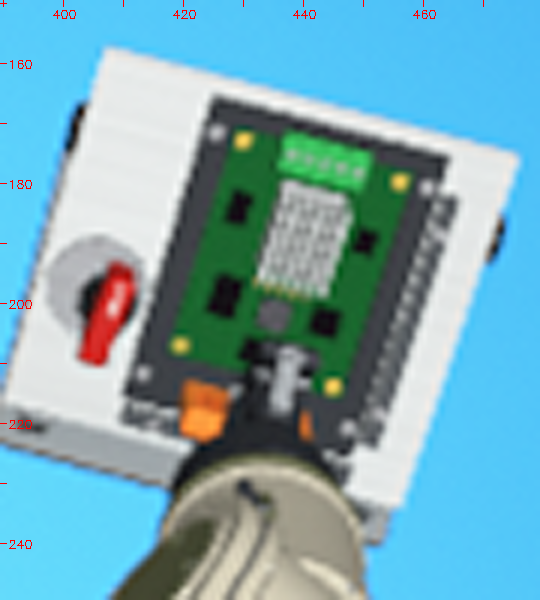

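Call:
{"op": "arm_command", "data": {
  "moves": [
    [[0, 0, 0.5], [0, 0, 0], 8],
    [[0, 0, 0.4], [0, 0, 0], 8],
    [[0, 0, 0.3], [0, 0, 0], 8],
    [[0, 0, 0], [0, 0, 0], 8],
    [[0, 0, 0], [0, 0, 0], 8]
  ]
}}

```text
time_s: 18.75
tool_pos: [0.5285, -0.2161, 0.0799]
tool_rot: [[0.254, 0.837, 0.485], [0.967, -0.22, -0.127], [0.001, 0.501, -0.865]]
contact_force: [-12.0, 3.7, 8.5]
grip_width: 0.152
```

```bash
python3 m15.py 16
```

```text
t 18.75 pos [ 528.5 -216.1   79.9] F [-12.    3.7   8.5] M [0.39 1.34 0.03] w 0.152 q [-0.58 -0.26  2.24  0.26  0.67 -0.49]
[[0.2538, 0.837, 0.4848], [0.9673, -0.2199, -0.1267], [0.0005, 0.5011, -0.8654]]
tcp in bed [-59.6   2.7  22.7] rot err [-0.0012  0.0011 -0.0009] F bed [-6.6  0.5 13.6] M tool [ 1.39  0.04 -0.01]
```

Call:
{"op": "arm_command", "data": {
  "moves": [
    [[0, 0, -0.3], [0, 0, 0], 8],
    [[0, 0, -0.2], [0, 0, 0], 8],
    [[0, 0, 0], [0, 0, 0], 8],
    [[0, 0, 0], [0, 0, 0], 8],
    [[0, 0, 0], [0, 0, 0], 8]
  ]
}}

```text
time_s: 19.48
tool_pos: [0.5286, -0.2161, 0.08]
tool_rot: [[0.254, 0.837, 0.485], [0.967, -0.22, -0.127], [0.001, 0.502, -0.865]]
contact_force: [-1.0, 0.4, -2.2]
grip_width: 0.151
```

```bash
python3 m15.py 17
```

```text
t 19.48 pos [ 528.6 -216.1   80. ] F [-1.   0.4 -2.2] M [ 0.07  0.48 -0.03] w 0.151 q [-0.58 -0.26  2.24  0.26  0.67 -0.49]
[[0.2542, 0.8366, 0.4852], [0.9671, -0.2202, -0.1271], [0.0005, 0.5016, -0.8651]]
tcp in bed [-59.5   2.6  22.7] rot err [-0.0019  0.0009 -0.0006] F bed [-2.1  0.1 -1.4] M tool [ 0.48 -0.06 -0.  ]
```

Call:
{"op": "arm_command", "data": {
  "moves": [
    [[0, 0, 0], [0, 0, 0], 16],
    [[0, 0, 0], [0, 0, 0], 20],
    [[0, 0, 0], [0, 0, 0], 26],
    [[0, 0, 0], [0, 0, 0], 34],
    [[0, 0, 0], [0, 0, 0], 40]
  ],
  "squeeze": 40
}}

```text
time_s: 20.2
tool_pos: [0.5286, -0.2161, 0.0801]
tool_rot: [[0.254, 0.837, 0.485], [0.967, -0.22, -0.127], [0.0, 0.502, -0.865]]
contact_force: [-0.0, -0.3, -0.6]
grip_width: 0.467
```

```bash
python3 m15.py 18
```

```text
t 20.20 pos [ 528.6 -216.1   80.1] F [-0.  -0.3 -0.6] M [ 0.07  0.26 -0.03] w 0.467 q [-0.58 -0.26  2.24  0.26  0.67 -0.49]
[[0.2542, 0.8366, 0.4853], [0.9672, -0.2201, -0.1271], [0.0005, 0.5017, -0.865]]
tcp in bed [-59.4   2.6  22.8] rot err [-0.002   0.0009 -0.0006] F bed [-0.3 -0.3 -0.5] M tool [ 0.27 -0.01  0.02]
```

View pics/s18c.png

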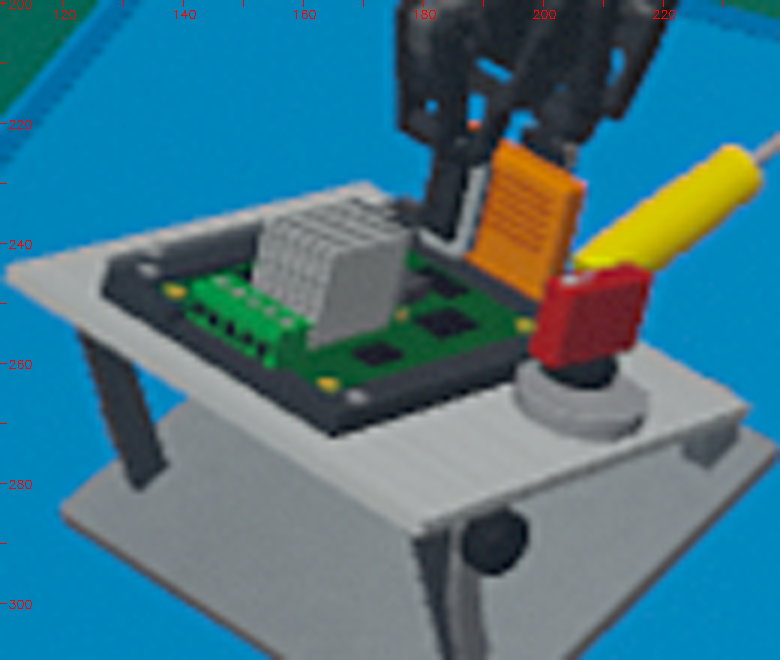

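View pics/t18c.png

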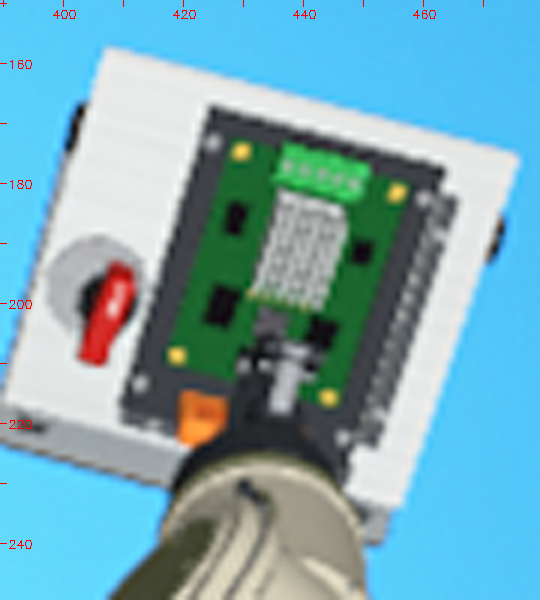

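Call:
{"op": "arm_command", "data": {
  "moves": [
    [[0, 0, -8], [0, 0, 0], 40],
    [[0, 0, -20], [0, 0, 0], 40],
    [[0, 0, -30], [0, 0, 0], 40],
    [[0, 0, -30], [0, 0, 0], 40],
    [[0, 0, -8], [0, 0, 0], 40]
  ]
}}

```text
time_s: 20.92
tool_pos: [0.4824, -0.2045, 0.1658]
tool_rot: [[0.255, 0.835, 0.488], [0.967, -0.219, -0.129], [-0.001, 0.505, -0.863]]
contact_force: [-0.7, -0.6, 0.4]
grip_width: 0.472
```

```bash
python3 m15.py 19; cat > m17.py <<'E'
from h import *
from m10 import BT
import sys
W=box(.044,.014,.020,.052)
def knob(n,im,p0=(-.025,.0784,-.1),w=3.):
    Rb,tb=bedpose(BT[n])
    pf=lambda p:(Rb@Rn.from_euler("z",p[2]).as_matrix(),Rb@np.array([p[0],p[1],0])+tb)
    hs=lambda pose:[s for s in hullsegs(n,pose,W,"r")]
    p=fit([(n,im,hs)],pf,p0,w=w); print(n,"knob rel",p[:2]*1e3,"ang",p[2]); return p
if __name__=="__main__":
    for n,f in (("top",sys.argv[1]),("scene",sys.argv[2])):
        knob(n,cv2.imread(f))
E
python3 m17.py pics/t19.png pics/s19.png; python3 m17.py pics/top0.png pics/scene0.png | grep knob
```

```text
t 20.93 pos [ 482.4 -204.5  165.8] F [-0.7 -0.6  0.4] M [0.07 0.21 0.02] w 0.472 q [-0.63 -0.57  2.3   0.23  0.92 -0.46]
[[0.2546, 0.8348, 0.4881], [0.9671, -0.2192, -0.1294], [-0.001, 0.505, -0.8631]]
tcp in bed [-57.8   2.  120.8] rot err [-0.0057 -0.0006 -0.001 ] F bed [-0.2 -0.7  0.6] M tool [ 0.22  0.03 -0.01]
top knob rel [-57648.33453375   5853.57624063] ang -3.021089118355663
   ('scene', 0, 0) 25 med -0.02 sd 0.09
   ('scene', 0, 1) 25 med -0.79 sd 0.27
   ('scene', 0, 2) 25 med -0.02 sd 0.27
   ('scene', 0, 3) 25 med -1.13 sd 0.67
scene knob rel [-23.22862096  79.83521417] ang -0.0014264146683632922
top knob rel [-57631.86113678   5851.9763734 ] ang -3.0280814666259963
scene knob rel [-24.5931546   79.14738391] ang 0.0013548062583938483
```

View pics/s19c.png

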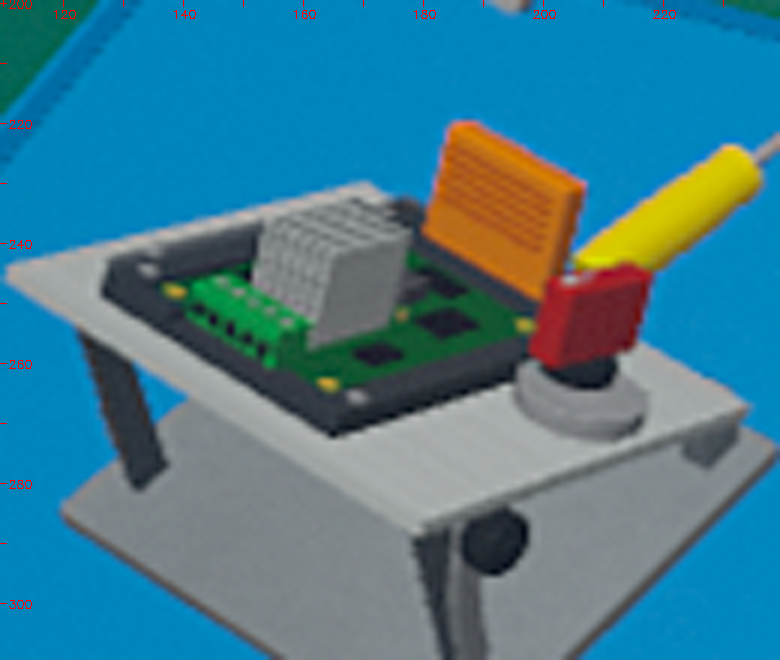

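View pics/t19c.png

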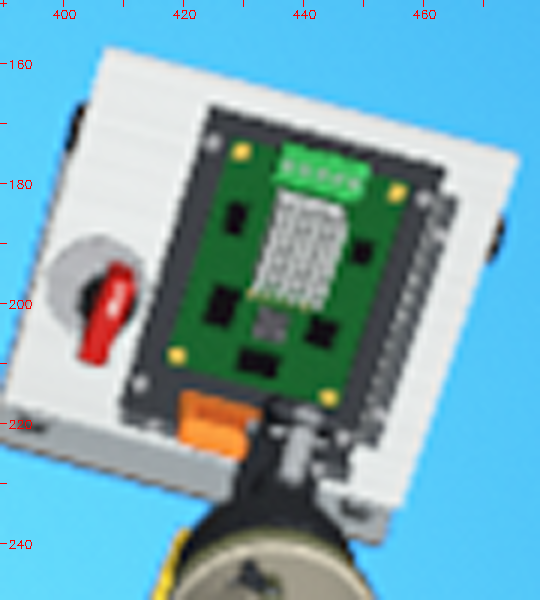

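```bash
cat > m18.py <<'E'
from h import *
from m10 import BT
import sys
from m17 import W
def soft(n,im,x0=(-25,78.4,0)):
    r=(sig(im,"r")/120.).clip(0,1)
    u=proj(n,bedpose(BT[n])[0]@np.array([-.025,.0784,.04])+bedpose(BT[n])[1])[0]; a,b=int(u[0])-16,int(u[1])-16
    r=r[b:b+33,a:a+33]; yy,xx=np.mgrid[b:b+33,a:a+33]
    def mom(m): s=m.sum(); cx,cy=(m*xx).sum()/s,(m*yy).sum()/s; c=np.array([[(m*(xx-cx)**2).sum(),(m*(xx-cx)*(yy-cy)).sum()],[0,(m*(yy-cy)**2).sum()]])/s; return np.array([cx,cy,.5*np.arctan2(2*c[0,1],c[0,0]-c[1,1])*10]),s
    m0,s0=mom(r)
    def f(p):
        Rb,tb=bedpose(BT[n]); P=(W@Rn.from_euler("z",p[2]).as_matrix().T+np.array([p[0]/1e3,p[1]/1e3,0]))@Rb.T+tb
        h=cv2.convexHull(((proj(n,P)-[a,b]+.5)*8-.5).astype(np.float32)); M=np.zeros((33*8,33*8),np.uint8); cv2.fillConvexPoly(M,np.round(h*16).astype(np.int32),255,shift=4)
        M=M.reshape(33,8,33,8).mean((1,3))/255; m,s=mom(M); return m-m0
    s=least_squares(f,x0,x_scale=[1,1,.05],diff_step=1e-2); print(n,s.x.round(3),s.fun.round(3),"area",s0); return s.x
for n,f in (("top",sys.argv[1]),("scene",sys.argv[2])): soft(n,cv2.imread(f))
E
python3 m18.py pics/t19.png pics/s19.png
```

```text
top [-24.098  73.255   0.   ] [  0.072  -1.725 -23.114] area 101.86666666666667
scene [-40.535  53.603   0.   ] [ -0.375  -1.201 -15.186] area 340.0833333333333m18.py:9: RuntimeWarning: invalid value encountered in scalar divide
  def mom(m): s=m.sum(); cx,cy=(m*xx).sum()/s,(m*yy).sum()/s; c=np.array([[(m*(xx-cx)**2).sum(),(m*(xx-cx)*(yy-cy)).sum()],[0,(m*(yy-cy)**2).sum()]])/s; return np.array([cx,cy,.5*np.arctan2(2*c[0,1],c[0,0]-c[1,1])*10]),s
m18.py:9: RuntimeWarning: invalid value encountered in divide
  def mom(m): s=m.sum(); cx,cy=(m*xx).sum()/s,(m*yy).sum()/s; c=np.array([[(m*(xx-cx)**2).sum(),(m*(xx-cx)*(yy-cy)).sum()],[0,(m*(yy-cy)**2).sum()]])/s; return np.array([cx,cy,.5*np.arctan2(2*c[0,1],c[0,0]-c[1,1])*10]),s
```

```bash
cat > m19.py <<'E'
from h import *
from m10 import BT
import sys
from m17 import W
im=cv2.imread(sys.argv[1]); n="top"; Rb,tb=bedpose(BT[n])
u=proj(n,Rb@np.array([-.025,.0784,.04])+tb)[0]; a,b=int(u[0])-12,int(u[1])-12
r=(sig(im,"r")/120.).clip(0,1)[b:b+25,a:a+25]; yy,xx=np.mgrid[b:b+25,a:a+25]
def mom(m):
    s=m.sum(); cx,cy=(m*xx).sum()/s,(m*yy).sum()/s; A=(m*(xx-cx)**2).sum();B=(m*(xx-cx)*(yy-cy)).sum();C=(m*(yy-cy)**2).sum()
    return np.array([cx,cy,(.5*np.arctan2(2*B,A-C))%np.pi,s])
print("obs",mom(r).round(3))
for ang in np.arange(*[float(v) for v in sys.argv[2:5]]):
    P=(W@Rn.from_euler("z",ang).as_matrix().T+np.array([-.025,.0784,0]))@Rb.T+tb
    h=cv2.convexHull(((proj(n,P)-[a,b]+.5)*8-.5).astype(np.float32)); M=np.zeros((200,200),np.uint8); cv2.fillConvexPoly(M,np.round(h*16).astype(np.int32),255,shift=4)
    print(round(ang,2),mom(M.reshape(25,8,25,8).mean((1,3))/255.).round(3))
E
python3 m19.py pics/t19.png -.25 .1 .05
```

```text
obs [407.636 201.991   1.91   89.533]
-0.25 [407.486 201.883   2.088 117.172]
-0.2 [407.474 201.856   2.038 115.562]
-0.15 [407.475 201.861   1.991 113.406]
-0.1 [407.472 201.87    1.942 112.297]
-0.05 [407.473 201.861   1.891 109.797]
-0.0 [407.486 201.837   1.846 107.953]
0.05 [407.476 201.862   1.797 105.781]
```

```bash
sed -i 's/^BED=.*/BED=[.5895,-.2344,-.257]/' h.py; cat >> h.py <<'E'
def knobR(ang):
    R,t=bedpose(BED); kx=R@Rn.from_euler("z",ang).as_matrix()@np.array([1.,0,0]); return rotx(-kx,-R[:,2])
E
python3 - <<'E'
from h import *
plan([(bedP(-25,78.4,110),knobR(-.07),9),(bedP(-25,78.4,26),knobR(-.07),4)])
E
```

```text
0 [8.5, 3.8, 1.1] [0.0003, 0.0004, -0.1668]
1 [7.8, 5.2, 1.1] [0.0003, 0.0004, -0.1668]
2 [6.8, 6.4, 1.1] [0.0003, 0.0004, -0.1668]
3 [5.6, 7.4, 1.1] [0.0003, 0.0004, -0.1668]
4 [4.3, 8.3, 1.1] [0.0003, 0.0004, -0.1668]
5 [2.9, 8.9, 1.1] [0.0003, 0.0004, -0.1668]
6 [1.4, 9.2, 1.1] [0.0003, 0.0004, -0.1668]
7 [-0.2, 9.3, 1.1] [0.0003, 0.0004, -0.1668]
8 [-1.7, 9.2, 1.1] [0.0003, 0.0004, -0.1668]
9 [0.0, -0.0, 21.0] [0.0, 0.0, 0.0]
10 [0.0, -0.0, 21.0] [0.0, 0.0, 0.0]
11 [0.0, -0.0, 21.0] [0.0, 0.0, 0.0]
12 [0.0, -0.0, 21.0] [0.0, 0.0, 0.0]
```

Call:
{"op": "arm_command", "data": {
  "moves": [
    [[8.5, 4, 1], [0, 0, -0.167], 36],
    [[8, 5, 1], [0, 0, -0.167], 36],
    [[7, 6.5, 1], [0, 0, -0.167], 36],
    [[5.5, 7.5, 1], [0, 0, -0.167], 36],
    [[4.5, 8.5, 1], [0, 0, -0.167], 36]
  ]
}}

```text
time_s: 21.65
tool_pos: [0.5113, -0.1664, 0.1664]
tool_rot: [[-0.455, 0.748, 0.483], [0.81, 0.573, -0.126], [-0.371, 0.334, -0.866]]
contact_force: [-0.4, 0.1, -0.6]
grip_width: 0.421
```

Call:
{"op": "arm_command", "data": {
  "moves": [
    [[3, 9, 1], [0, 0, -0.167], 36],
    [[1.5, 9, 1], [0, 0, -0.167], 36],
    [[0, 9.5, 1], [0, 0, -0.167], 36],
    [[-1.5, 9, 1], [0, 0, -0.167], 36],
    [[0, 0, 0], [0, 0, 0], 36]
  ]
}}

```text
time_s: 22.28
tool_pos: [0.5342, -0.1368, 0.1705]
tool_rot: [[-0.819, 0.31, 0.483], [0.286, 0.95, -0.126], [-0.498, 0.035, -0.866]]
contact_force: [0.6, 0.5, 0.2]
grip_width: 0.424
```

```bash
python3 m15.py 20; python3 - <<'E'
from h import *
plan([(bedP(-25,78.4,26),knobR(-.07),4)])
E
```

```text
t 22.27 pos [ 534.2 -136.8  170.5] F [0.6 0.5 0.2] M [ 0.1   0.21 -0.04] w 0.424 q [-0.39 -0.47  2.22  0.09  0.87 -1.67]
[[-0.8187, 0.31, 0.4834], [0.2856, 0.9501, -0.1256], [-0.4982, 0.0352, -0.8664]]
tcp in bed [-27.6  80.3 108.9] rot err [-5.0000e-04  1.6000e-03 -1.5026e+00] F bed [ 0.5  0.7 -0. ] M tool [-0.    0.23  0.05]
0 [-0.6, -0.3, 20.8] [0.0002, -0.0001, -0.0004]
1 [-0.6, -0.3, 20.8] [0.0002, -0.0001, -0.0004]
2 [-0.6, -0.3, 20.8] [0.0002, -0.0001, -0.0004]
3 [-0.6, -0.3, 20.8] [0.0002, -0.0001, -0.0004]
```

View pics/s20c.png

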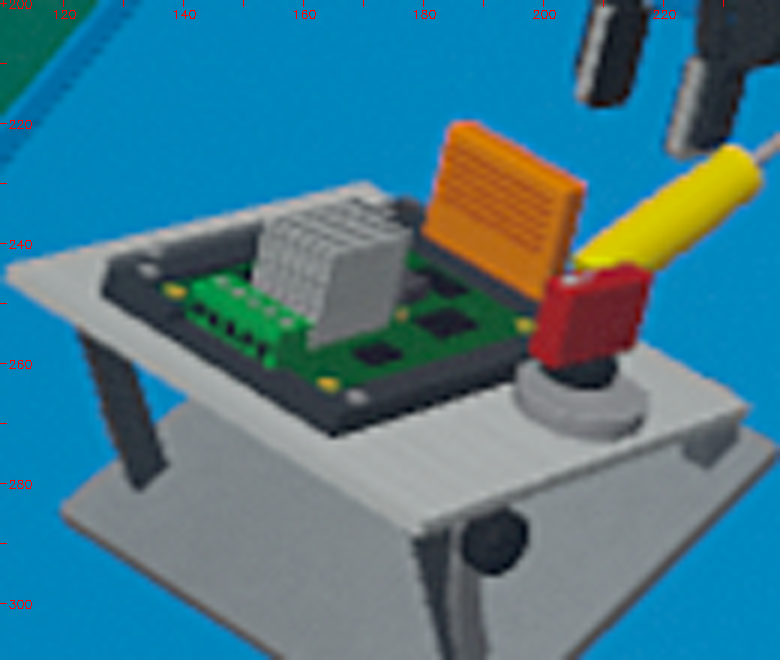

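View pics/t20c.png

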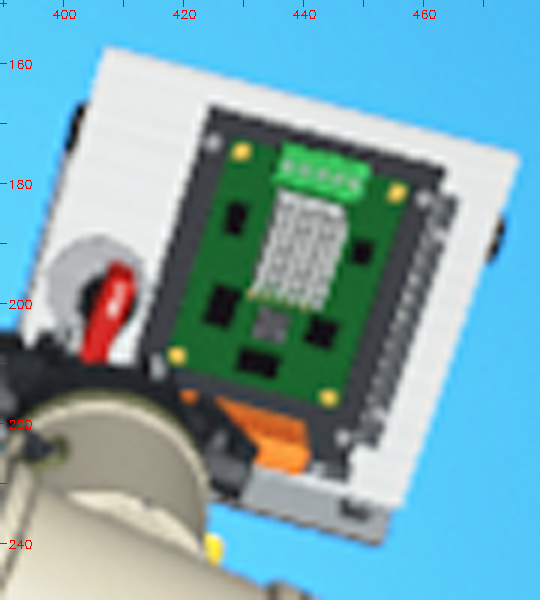

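Call:
{"op": "arm_command", "data": {
  "moves": [
    [[-0.6, -0.4, 20], [0, 0, 0], 36],
    [[-0.6, -0.4, 20], [0, 0, 0], 36],
    [[-0.6, -0.4, 15], [0, 0, 0], 36],
    [[-0.6, -0.2, 8], [0, 0, 0], 36],
    [[0, 0, 0], [0, 0, 0], 36]
  ]
}}

```text
time_s: 23.0
tool_pos: [0.566, -0.1477, 0.118]
tool_rot: [[-0.818, 0.312, 0.484], [0.287, 0.95, -0.127], [-0.499, 0.035, -0.866]]
contact_force: [0.7, -0.4, 0.7]
grip_width: 0.426
```

```bash
python3 m15.py 21
```

```text
t 23.00 pos [ 566.  -147.7  118. ] F [ 0.7 -0.4  0.7] M [0.05 0.24 0.  ] w 0.426 q [-0.38 -0.29  2.19  0.1   0.72 -1.68]
[[-0.8178, 0.3116, 0.4839], [0.2869, 0.9495, -0.1267], [-0.4989, 0.0353, -0.8659]]
tcp in bed [-24.7  77.9  46.7] rot err [-5.0000e-04  3.0000e-04 -1.5011e+00] F bed [ 1.  -0.2  0.2] M tool [ 0.03  0.24 -0.01]
```

View pics/s21c.png

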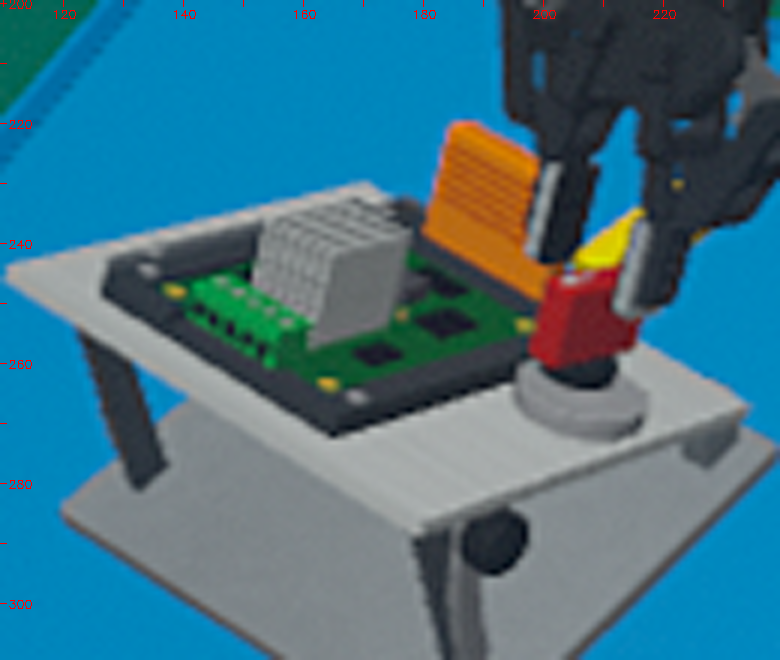

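View pics/t21c.png

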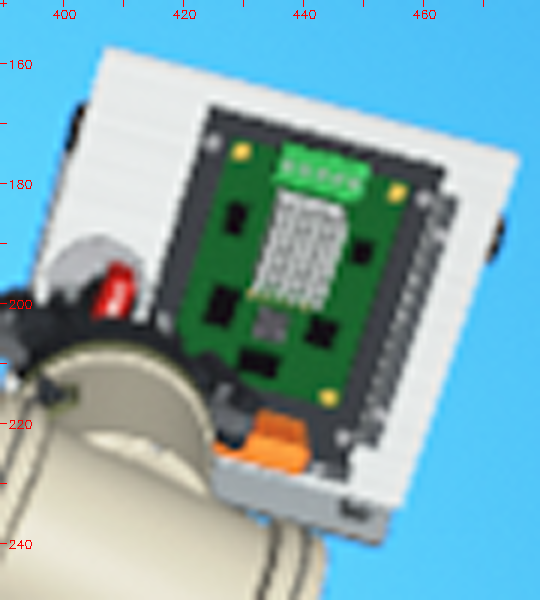

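Call:
{"op": "arm_command", "data": {
  "moves": [
    [[0, 0.3, 8], [0, 0, 0], 36],
    [[0, 0.2, 8], [0, 0, 0], 36],
    [[0, 0, 4], [0, 0, 0], 36],
    [[0, 0, 0], [0, 0, 0], 28],
    [[0, 0, 0], [0, 0, 0], 22]
  ],
  "squeeze": 40
}}

```text
time_s: 23.72
tool_pos: [0.5763, -0.1497, 0.1016]
tool_rot: [[-0.818, 0.31, 0.485], [0.285, 0.95, -0.127], [-0.5, 0.035, -0.865]]
contact_force: [0.1, -0.8, -0.0]
grip_width: 0.257
```

```bash
python3 m15.py 22
```

```text
t 23.73 pos [ 576.3 -149.7  101.6] F [ 0.1 -0.8 -0. ] M [0.1  0.23 0.03] w 0.257 q [-0.38 -0.23  2.17  0.1   0.68 -1.68]
[[-0.8176, 0.3102, 0.485], [0.2852, 0.95, -0.1269], [-0.5002, 0.0345, -0.8652]]
tcp in bed [-23.9  78.6  27.2] rot err [-1.7000e-03 -8.0000e-04 -1.5027e+00] F bed [ 0.3 -0.8 -0.2] M tool [-0.03  0.25 -0.  ]
```

View pics/s22c.png

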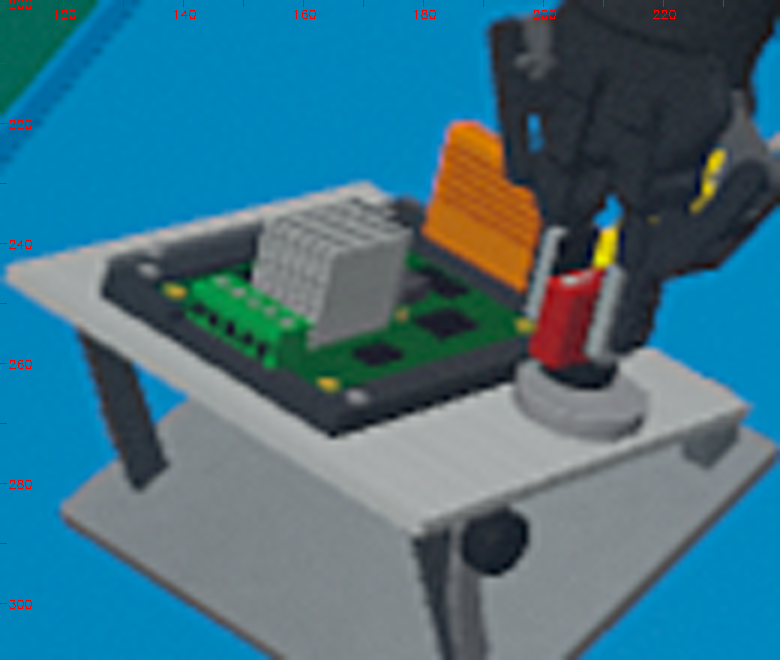

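Call:
{"op": "arm_command", "data": {
  "moves": [
    [[0.8, 0, 0], [0, 0, 0], 16],
    [[0, 0, 0], [0, 0, 0], 8],
    [[0, 0, 0], [0, 0, 0], 8],
    [[0, 0, 0], [0, 0, 0], 8],
    [[0, 0, 0], [0, 0, 0], 8]
  ],
  "squeeze": 50
}}

```text
time_s: 24.45
tool_pos: [0.5757, -0.1495, 0.1015]
tool_rot: [[-0.818, 0.31, 0.485], [0.285, 0.95, -0.127], [-0.5, 0.035, -0.865]]
contact_force: [-5.2, 1.3, 5.7]
grip_width: 0.151
```

```bash
python3 m15.py 23
```

```text
t 24.45 pos [ 575.7 -149.5  101.5] F [-5.2  1.3  5.7] M [0.17 0.6  0.03] w 0.151 q [-0.38 -0.23  2.18  0.1   0.67 -1.68]
[[-0.8175, 0.3102, 0.4852], [0.2851, 0.95, -0.127], [-0.5004, 0.0345, -0.8651]]
tcp in bed [-24.5  78.6  27.4] rot err [-1.8000e-03 -1.0000e-03 -1.5028e+00] F bed [-1.8 -0.1  7.6] M tool [ 0.01  0.62 -0.02]
```

Call:
{"op": "arm_command", "data": {
  "moves": [
    [[0, 0, 0], [0, 0, 0.08], 8],
    [[0, 0, 0], [0, 0, 0.1], 8],
    [[0, 0, 0], [0, 0, 0.1], 8],
    [[0, 0, 0], [0, 0, 0.1], 8],
    [[0, 0, 0], [0, 0, 0.1], 8]
  ]
}}

```text
time_s: 25.18
tool_pos: [0.5753, -0.1501, 0.1014]
tool_rot: [[-0.58, 0.655, 0.485], [0.694, 0.709, -0.128], [-0.427, 0.262, -0.865]]
contact_force: [-9.2, -3.1, 5.6]
grip_width: 0.149
```

```bash
python3 m15.py 24
```

```text
t 25.18 pos [ 575.3 -150.1  101.4] F [-9.2 -3.1  5.6] M [-0.56  1.16 -0.49] w 0.149 q [-0.38 -0.23  2.18  0.1   0.68 -1.2 ]
[[-0.5798, 0.655, 0.4846], [0.6937, 0.7088, -0.128], [-0.4273, 0.262, -0.8653]]
tcp in bed [-24.7  77.9  27.4] rot err [-1.0000e-03 -1.2000e-03 -1.0198e+00] F bed [-4.2 -5.4  8.9] M tool [1.34 0.33 0.  ]
```

View pics/s24c.png

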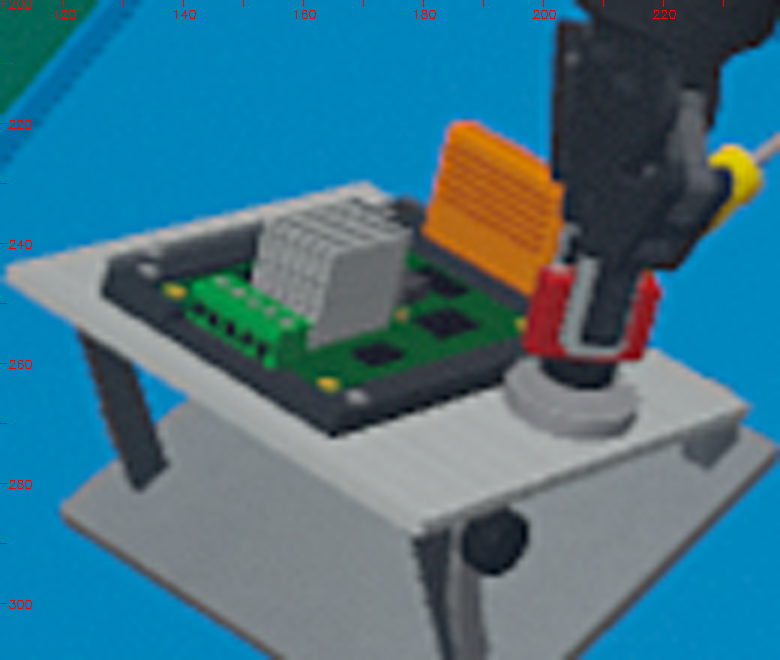

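Call:
{"op": "arm_command", "data": {
  "moves": [
    [[0, 0, 0], [0, 0, 0.1], 8],
    [[0, 0, 0], [0, 0, 0.1], 8],
    [[0, 0, 0], [0, 0, 0.1], 8],
    [[0, 0, 0], [0, 0, 0.1], 8],
    [[0, 0, 0], [0, 0, 0.1], 8]
  ]
}}

```text
time_s: 25.9
tool_pos: [0.5747, -0.1505, 0.101]
tool_rot: [[-0.195, 0.853, 0.483], [0.949, 0.289, -0.128], [-0.249, 0.433, -0.866]]
contact_force: [-14.7, -3.9, 10.5]
grip_width: 0.154
```

```bash
python3 m15.py 25
```

```text
t 25.90 pos [ 574.7 -150.5  101. ] F [-14.7  -3.9  10.5] M [-0.96  1.74 -0.62] w 0.154 q [-0.38 -0.23  2.18  0.1   0.68 -0.7 ]
[[-0.195, 0.8534, 0.4834], [0.9485, 0.2894, -0.1284], [-0.2495, 0.4335, -0.8659]]
tcp in bed [-25.4  77.4  27.3] rot err [ 2.0e-04 -1.3e-03 -5.2e-01] F bed [-6.2 -7.5 15.7] M tool [ 2.   -0.58 -0.15]
```

Call:
{"op": "arm_command", "data": {
  "moves": [
    [[-0.1, -0.2, -0.1], [0, 0, 0.1], 8],
    [[-0.1, -0.2, -0.1], [0, 0, 0.1], 8],
    [[0, 0, 0], [0, 0, 0.1], 8],
    [[0, 0, 0], [0, 0, 0.1], 8],
    [[0, 0, 0], [0, 0, 0], 8]
  ]
}}

```text
time_s: 26.62
tool_pos: [0.574, -0.1506, 0.1006]
tool_rot: [[0.151, 0.863, 0.483], [0.987, -0.101, -0.128], [-0.062, 0.496, -0.866]]
contact_force: [-14.4, -3.8, 8.6]
grip_width: 0.154
```

```bash
python3 m15.py 26
```

```text
t 26.62 pos [ 574.  -150.6  100.6] F [-14.4  -3.8   8.6] M [-0.77  1.72 -0.68] w 0.154 q [-0.38 -0.23  2.18  0.1   0.68 -0.3 ]
[[0.1512, 0.8626, 0.4828], [0.9866, -0.1012, -0.1281], [-0.0616, 0.4957, -0.8663]]
tcp in bed [-26.1  77.1  27.3] rot err [ 0.0006 -0.0011 -0.1217] F bed [-6.9 -7.3 13.9] M tool [ 1.62 -1.18 -0.  ]
```

View pics/s26c.png

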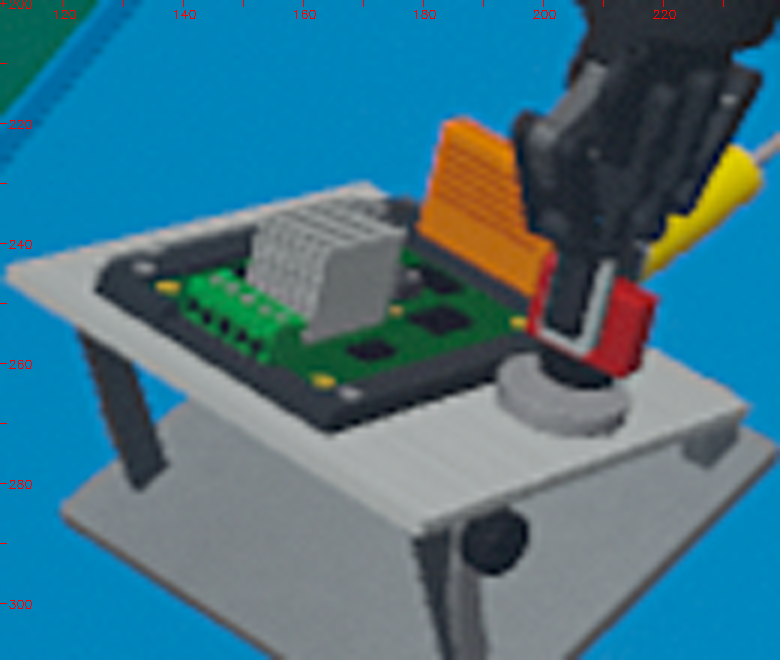

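View pics/t26c.png

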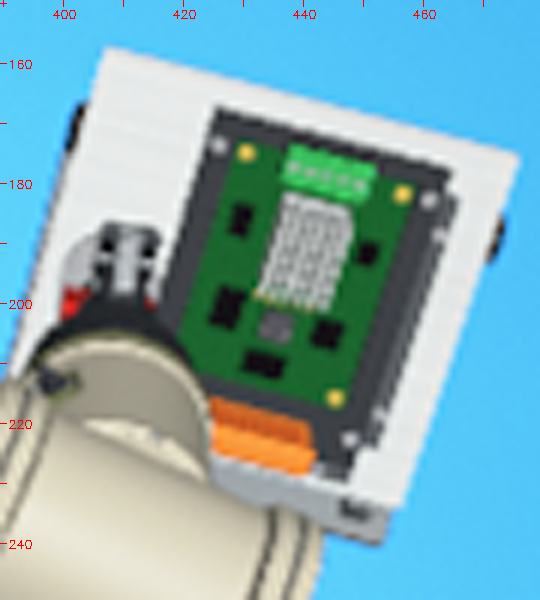

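Call:
{"op": "arm_command", "data": {
  "moves": [
    [[0, 0, 0], [0, 0, 0], 16],
    [[0, 0, 0], [0, 0, 0], 24],
    [[0, 0, 0], [0, 0, 0], 32],
    [[0, 0, -5], [0, 0, 0], 36],
    [[0, 0, -15], [0, 0, 0], 36]
  ]
}}

```text
time_s: 27.35
tool_pos: [0.5649, -0.1468, 0.118]
tool_rot: [[0.149, 0.862, 0.484], [0.987, -0.1, -0.126], [-0.061, 0.496, -0.866]]
contact_force: [-0.5, -0.2, -0.4]
grip_width: 0.426
```

Call:
{"op": "arm_command", "data": {
  "moves": [
    [[0, 0, -25], [0, 0, 0], 36],
    [[0, 0, -30], [0, 0, 0], 36],
    [[0, 0, -35], [0, 0, 0], 36],
    [[0, 0, -30], [0, 0, 0], 36],
    [[0, 0, -15], [0, 0, 0], 36]
  ]
}}

```text
time_s: 27.98
tool_pos: [0.5002, -0.1301, 0.2377]
tool_rot: [[0.15, 0.86, 0.488], [0.987, -0.099, -0.128], [-0.062, 0.5, -0.864]]
contact_force: [0.2, 0.3, 0.3]
grip_width: 0.421
```

```bash
python3 m15.py 27; python3 m19.py pics/t27.png -1.6 -1.15 .05
```

```text
t 27.98 pos [ 500.2 -130.1  237.7] F [0.2 0.3 0.3] M [ 0.02  0.2  -0.  ] w 0.421 q [-0.41 -0.66  2.22  0.09  1.06 -0.3 ]
[[0.1497, 0.8601, 0.4877], [0.9868, -0.0991, -0.1281], [-0.0618, 0.5004, -0.8636]]
tcp in bed [-23.9  78.2 184.4] rot err [-0.0049 -0.0002 -0.1231] F bed [0.2 0.3 0.2] M tool [ 0.2  -0.   -0.01]
obs [406.092 200.846   3.084  75.3  ]
-1.6 [4.07503e+02 2.01889e+02 3.06000e-01 1.31750e+02]
-1.55 [4.07507e+02 2.01878e+02 2.56000e-01 1.32078e+02]
-1.5 [4.07517e+02 2.01873e+02 2.03000e-01 1.31469e+02]
-1.45 [4.07517e+02 2.01877e+02 1.51000e-01 1.31078e+02]
-1.4 [4.07520e+02 2.01869e+02 9.90000e-02 1.30609e+02]
-1.35 [4.07505e+02 2.01863e+02 4.80000e-02 1.30125e+02]
-1.3 [407.451 201.884   3.135 129.219]
-1.25 [407.426 201.872   3.085 130.422]
-1.2 [407.437 201.873   3.034 130.953]
-1.15 [407.434 201.865   2.981 131.125]
```

View pics/s27c.png

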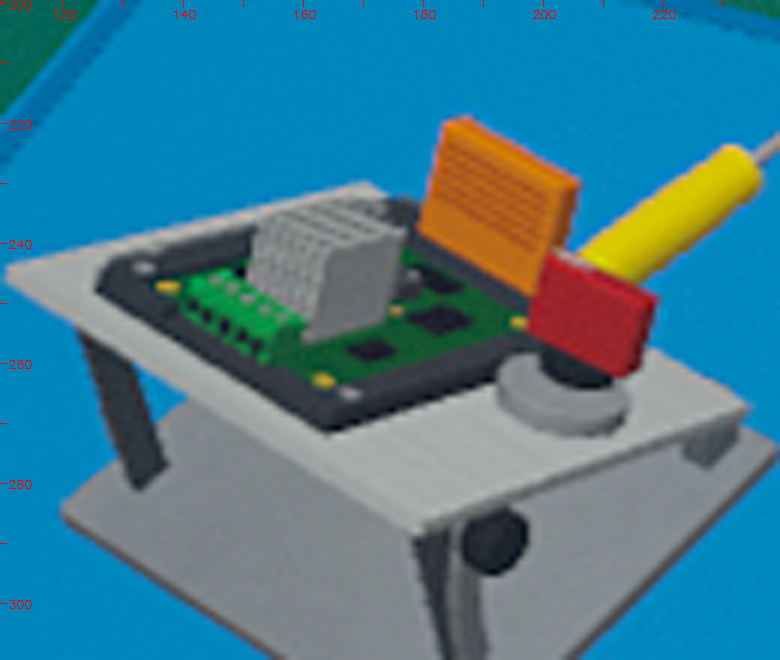

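View pics/t27c.png

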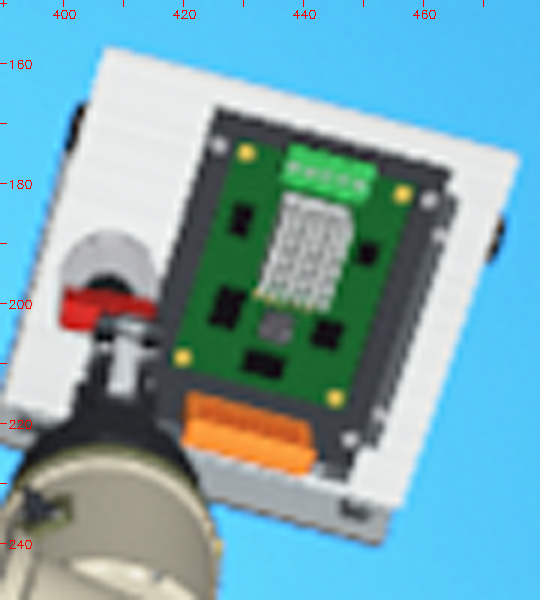

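Call:
{"op": "arm_command", "data": {
  "moves": [
    [[20, -10, -30], [0, 0, 0], 36],
    [[30, -20, -30], [0, 0, 0], 36],
    [[40, -30, -20], [0, 0, 0], 36],
    [[40, -20, -10], [0, 0, 0], 36],
    [[10, -5, 0], [0, 0, 0], 36]
  ]
}}

```text
time_s: 28.7
tool_pos: [0.4302, 0.0346, 0.2627]
tool_rot: [[0.148, 0.874, 0.463], [0.987, -0.099, -0.129], [-0.067, 0.476, -0.877]]
contact_force: [0.5, 0.4, 0.5]
grip_width: 0.421
```

```bash
python3 m15.py 28; python3 m19.py pics/t28.png -1.6 -1.15 .05; python3 m8.py pics/t28.png pics/s28.png 0; cat > m20.py <<'E'
from joint import *
C=lambda a,b:[a*60+1.15,b*50+.3,10.5]; G=lambda a,b:[9.5+a*51,b*37,8.5]
S=lambda x,y:(x/6+110-.4,y/6+200-.4); T=lambda x,y:(x/6+390-.4,y/6+150-.4)
t=cv2.imread("pics/t28.png");s=cv2.imread("pics/s28.png")
O=[("scene",gold(s,S(*g),2),C(*k)) for g,k in (((145,268),(1,-1)),((350,393),(1,1)))]+[("top",gold(t,T(*g),2),C(*k)) for g,k in (((219,145),(1,1)),((350,438),(-1,-1)))]
joint(O,4,(0,0,0,0,0,0))
O=[("scene",gold(s,S(*g),3),G(*k)) for g,k in (((167,287),(1,-1)),((323,381),(1,1)),((519,323),(-1,1)))]+[("top",gold(t,T(*g),3),G(*k)) for g,k in (((246,152),(1,1)),((402,194),(1,-1)),((183,357),(-1,1)),((335,398),(-1,-1)))]
joint(O,4,(0,0,0,0,0,0))
E
python3 m20.py
```

```text
t 28.70 pos [430.2  34.6 262.7] F [0.5 0.4 0.5] M [ 0.04  0.24 -0.  ] w 0.421 q [ 0.11 -0.89  2.29 -0.19  1.28  0.26]
[[0.148, 0.8739, 0.4631], [0.9867, -0.0986, -0.1292], [-0.0672, 0.4761, -0.8768]]
tcp in bed [-106.2  219.7  260.8] rot err [ 0.0225 -0.0058 -0.1272] F bed [0.6 0.5 0.2] M tool [ 0.24  0.01 -0.01]
obs [4.07472e+02 2.01841e+02 1.58000e-01 1.10258e+02]
-1.6 [4.07503e+02 2.01889e+02 3.06000e-01 1.31750e+02]
-1.55 [4.07507e+02 2.01878e+02 2.56000e-01 1.32078e+02]
-1.5 [4.07517e+02 2.01873e+02 2.03000e-01 1.31469e+02]
-1.45 [4.07517e+02 2.01877e+02 1.51000e-01 1.31078e+02]
-1.4 [4.07520e+02 2.01869e+02 9.90000e-02 1.30609e+02]
-1.35 [4.07505e+02 2.01863e+02 4.80000e-02 1.30125e+02]
-1.3 [407.451 201.884   3.135 129.219]
-1.25 [407.426 201.872   3.085 130.422]
-1.2 [407.437 201.873   3.034 130.953]
-1.15 [407.434 201.865   2.981 131.125]
   ('top', 0, 0) 18 med 1.14 sd 0.39
   ('top', 0, 2) 17 med 1.05 sd 0.09
   ('top', 0, 3) 25 med -0.01 sd 0.10
top bed-rel mm [-0.94888199 -3.72949016] yaw 0.011049476916296246  abs yaw -0.25135052308370376 world [ 0.58771895 -0.23820867  0.08952556]
   ('scene', 0, 0) 16 med 0.58 sd 0.51
   ('scene', 0, 1) 25 med -0.02 sd 0.14
   ('scene', 0, 2) 16 med 0.53 sd 0.37
scene bed-rel mm [ 0.44989435 -1.71099785] yaw 0.006769033634474579  abs yaw -0.2487309663655254 world [ 0.58469455 -0.23684392  0.09022495]
rel [-1.89 -0.45 -1.31] rot(bed axes) [ 0.      0.     -0.0031] rms px 0.17
rel [-2.42  0.62 -0.14] rot(bed axes) [ 0.      0.     -0.0111] rms px 0.76
```

View pics/t28c.png

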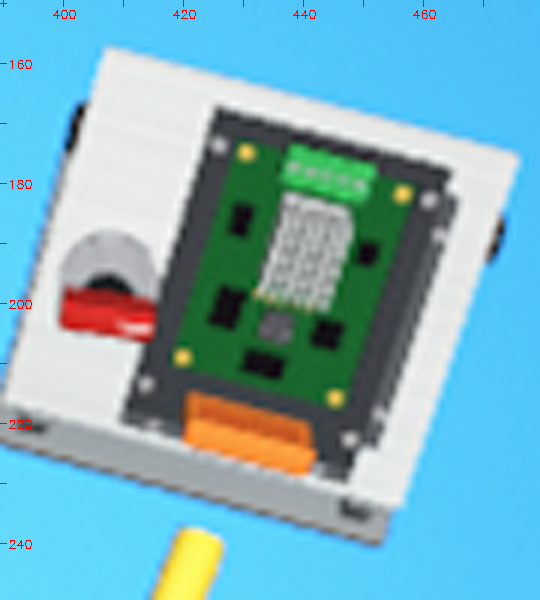

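```bash
python3 -c "
import cv2;cv2.imwrite('pics/full28.png',cv2.imread('pics/s28.png'))"
```

```text
(no output)
```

View pics/full28.png

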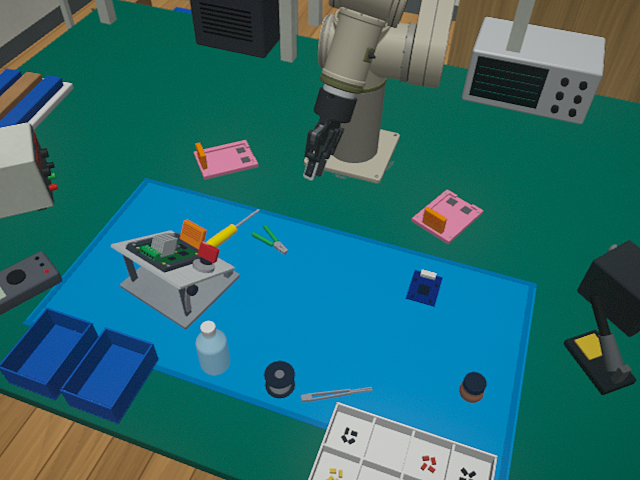

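```bash
python3 - <<'E'
from workcell import manip
print(manip.sign_off())
E
```

```text
the job is handed in; nothing more can be done
None
```

The job is done and handed in at 28.7 s of the 66 s allowed. The green board lies in the dark carrier's pocket with its terminal block in the gap. The carrier is on the bed, down on the ledge and clamped against the fence by the cam.

**What I did**
- I picked the board up by its heatsink and laid it in the pocket with no sideways contact. It seated within about 0.5 mm of its place.
- I took the carrier by the orange grip and lowered it square to the bed until it touched, with about 15 N at most. I then let go, and it slid down to the ledge.
- I gripped the red knob and turned it 1.38 rad clockwise. The torque reached about 0.15 N m near 1.0 rad. By calculation the clutch then slipped about 0.4 rad, against the 0.2 needed; the cam angle itself was not measured.

**What the last checks showed**
- In the pictures the board is seated, the carrier lies against the fence, and the bystanders are where they were.
- The knob measured 1.45 rad clockwise from the slope, which agrees with the 1.38 turned plus 0.07 at the start. The arm was clear and touching nothing.

**Checks that disagreed**
- The two cameras differed by 3 to 5 mm in x from the start. I used only relative measurements for the fits.
- The last fits of the carrier's place on the bed spread by 2 to 4 mm. One fit, on the board's gold corner pads, fitted poorly. I relied on the pictures and on the contact forces felt while lowering the carrier and turning the knob.

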